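Pack the camera domes nested in their carry case

ROBOT

A 6-joint arm with a two-finger parallel gripper is mounted at the origin on a cart in front of the work surface, level with it; the furniture and walls round the work are solid. World frame = base frame: x ahead of the robot, y to its left, z up, the work surface at z = 0. Lengths are in mm, angles in rad, forces in N, time in s.
With the tool pointing down it reaches from about 350 to 875 mm from the base axis. Payload 4.2 kg.
Tool frame: the origin (TCP) lies midway between the tips of the shut fingers; the grasp point (between the pads) lies 19 mm behind it (tcp_to_grasp is the distance from the TCP to the grasp point, in mm); z points along the fingers, y is the line along which they close (so a half turn about z gives the same grasp; the last joint's range is limited). The gripper opens to 85 mm and grips with 20 to 120 N. Pads are 22 mm wide; open, the fingers measure 114 mm over their backs; the gripper's body (76 mm by 85 mm) begins 54 mm behind the grasp point. The pads swing forward as they close: fully open they stand 13 mm farther back than shut.
Start: joints at [-0.913, 0.385, 0.008, 0, -1.194, -0.259], TCP at [242.708, -575.927, 201.812] pointing down, gripper open.
Joint ranges: [-3.14, 3.14], [-1.21, 2.06], [-1.07, 1.41], [-3.16, 2.05], [-2.99, -0.16], [-3.1, 3.1]. Speed limits (rad/s): [2.79, 2.79, 3.14, 3.14, 3.14, 3.14].

INTERFACE

Orientations are given as a unit quaternion [x, y, z, w].
In Python, from bench import read_state, get_image, job_done, tcp_to_grasp gives the robot as it stands.
- The arm moves only by the tool jog_arm, never from a script. Its argument "plan" is a list of rows, each a list of 3 entries, a list of its own where there are three numbers: the finger opening in mm, from 0 to 85.4, then the shift along the tool's x, y, z as a fraction of full scale, then the turn, a rotation vector about the tool's x, y, z as a fraction of full scale. A call has 1 to 10 rows; each row is the pose to reach, as a shift and turn from the pose commanded when the call began, along the tool's axes at that moment; what a row does not reach only later rows make up. Full scale, the value 1, is 0.1 m for a shift and 60 degrees for a turn. A row lasts 1/8 s, in which the tool goes at most 62.5 mm and 10.7 degrees, less where a joint would pass 70% of its speed; a pose out of reach is approached as far as the arm can. A call with a number of a shift or a turn outside -1 to 1 is refused whole. A call with a gripper value outside its range is refused whole. The fingers move at their own pace and stop on an object; the grip force is fixed at half the most. Time passes only in rows, so rows that repeat a pose let the fingers close. It gives the time, the measured TCP pose, the force, the opening and the grip force at its end, in the units of the state.
- read_state(): the state, without advancing time (a new reading comes with each control period).
- get_image(name): name is "side" or "top"; returns a dict with "img" (384x512x3 uint8, red, green, blue), "range_z" (384x512 float32, mm along the optical axis (not along the pixel's ray), 0 where there is no reading), "intrinsics" (3x3 intrinsics, pixels), "extrinsics" (4x4, takes a point from camera to world coordinates). Camera axes: x right, y down, z forward; pixel columns grow to the right and rows downward; lengths in mm; the calibration is good to about 2 mm. A picture is of the moment at which its call begins.
- job_done(): hands the job in; it is judged then, once.
The state is a dict: "clock": time; "joints": joint angles; "joint_vel": joint speeds; "joint_efforts": joint torques, N m; "position": TCP position; "ee_rot": TCP orientation; "contact_force": force on the tool from outside, world axes, zero at the start; "wrist_torque": the same for the moment, N m; "gripper_width": finger opening in mm; "grasp_force": force on a finger pad.
Only numpy, scipy, OpenCV 4.12 (cv2) and the standard library are available. Lean on these libraries where they do the work, as an engineer would, in place of code of your own. Each camera call takes 0.05 s, during which the arm holds its last target. There are 200 camera calls.

TASK

Pack the two loose camera dome covers: lift the case's lid open until it rests back on its stop, then nest the two domes bowl up, in either order, in the one that already sits in the case, so that each bubble cups inside the next and every ring lies flat on the ring below. Lower each dome into place, do not drop it. Then shut the lid fully and leave the other things on the desk where they are.

Things in the scene. Friction and masses are not known exactly. Their poses are not given: they have to be found in the camera images.
- dome_a_ring (a point): Camera dome cover with white ring and dark smoked bubble, at the start loose on the mat, bowl up. The ring wall (9 mm thick) can be pinched from above anywhere round it, one finger inside the bowl, one outside. This point: on the axis at half the ring's height, 8 mm below the ring's top, 44 mm above the bubble's lowest point; z is the axis, up when the bowl faces up.
- dome_b_ring (a point): Camera dome cover with grey ring and clear, pale bubble, at the start loose on the mat, bowl up; same shape and size as dome_a, its point likewise on the axis at half the ring's height.
- dome_c_ring (a point): Third dome cover, white ring, smoked bubble, same shape, already bowl up in the case: its ring rests on the cradle, its bubble hangs in the cradle's hole; ring top 60 mm above the desk. It stays there. Point likewise at half the ring's height. Hidden while the lid is shut.
- dome_a: dome_a: rigid, 160 g, 52 mm high. Ring upright, 130 mm outside, 112 mm inside diameter, 16 mm high; below it the round bubble, 36 mm deep, 106 mm wide at the ring, 3 mm wall. 15 mm in from the ring's inner wall the bowl is 31 mm deep below the ring's top. Nested, its ring rests on the ring below, 16 mm higher, with about 3 mm of play. Origin: lowest point of the bubble, z up the axis.
- dome_b: the dome of dome_b_ring; origin as for dome_a
- dome_c: the dome of dome_c_ring; origin as for dome_a
- case: Dark hard carry case, fixed to the desk, 185 mm front to back (x) x 205 mm wide (y) x 106 mm high shut. Origin: centre of its underside; x points to the back (hinge side, to the left); the front with the pull bar faces the mat. Base walls 58 mm high; the lid is the upper 48 mm. Shut, it leaves about 10 mm above three well nested domes.
- case_seat (a point): Centre of the top of the cradle insert in the case's base, 44 mm above the desk; the dome stack stands on this axis
- lid_hinge (a point): Middle of the lid's hinge axis, at the case's back edge, 58 mm above the desk; the axis runs along the case's y
- lid_bar (a point): Middle of the lid's pull bar: round, grey, 12 mm thick, 84 mm long, parallel to the hinge, 33 mm in front of the lid's front face (27 mm free gap) on a post at each end; 218 mm from the hinge along the lid, 16 mm above the lid's lower edge (74 mm above the desk when shut). Moves with the lid. A finger can lift it from below, or it can be pinched.
- lid (a joint): Lid angle in rad: 0 shut, 1.66 (95 degrees) fully open, leaning on its rear stop. No latch, damped hinge: the 350 g lid sinks shut by itself below about 1.15 rad and sinks open to its stop above about 1.35 rad; 2 to 4 N at the bar moves it.
- mat: Blue-grey service mat, fixed, 220 x 420 x 3 mm, on which the two loose domes lie; origin at the centre of its underside
- spray: Spray can with a yellow cap standing behind the mat, 59 mm diameter, 197 mm high; bystander, origin at the centre of its foot
- radio: Black two-way radio lying behind the mat, 187 x 62 x 36 mm; bystander, origin at the centre of its underside
- driver: Red-handled screwdriver lying in front of the mat, 211 x 28 x 27 mm; bystander, origin at the centre of its underside
- keys: Bunch of keys lying behind the case, 78 x 70 x 23 mm; bystander, origin at the centre of its underside
Things that resemble listed ones, but are neither listed nor needed, are in the scene too. Of the things that look like the dome_b, the larger one is meant.

How it is judged (in metres and radians):
On the way, in this order (a step that is already met when the one before it is completed fails the run):
1. the lid is fully open on its stop (value of joint lid above 1.61 rad), for 0.2 s.
2. one loose dome is nested bowl up in the dome in the case, ring flat on ring, and let go (((horizontal distance between dome_a_ring and dome_c_ring below 0.006 m and z of dome_a_ring in the frame of dome_c_ring between 0.013 and 0.019 m and angle between the z axis of dome_a_ring and the z axis of dome_c_ring, either way round below 0.06 rad and angle between dome_a_ring's own z axis and vertical below 0.1 rad and contact force between the fingers and dome_a below 0.2 N and linear speed of dome_a below 0.02 m/s) or (horizontal distance between dome_b_ring and dome_c_ring below 0.006 m and z of dome_b_ring in the frame of dome_c_ring between 0.013 and 0.019 m and angle between the z axis of dome_b_ring and the z axis of dome_c_ring, either way round below 0.06 rad and angle between dome_b_ring's own z axis and vertical below 0.1 rad and contact force between the fingers and dome_b below 0.2 N and linear speed of dome_b below 0.02 m/s))), for 0.2 s.
3. the other dome is nested bowl up in that one and let go, lid still open (((horizontal distance between dome_a_ring and dome_c_ring below 0.006 m and z of dome_a_ring in the frame of dome_c_ring between 0.013 and 0.019 m and angle between the z axis of dome_a_ring and the z axis of dome_c_ring, either way round below 0.06 rad and angle between each of dome_a_ring, dome_b_ring's own z axis and vertical below 0.1 rad and horizontal distance between dome_b_ring and dome_a_ring below 0.006 m and z of dome_b_ring in the frame of dome_a_ring between 0.013 and 0.019 m and angle between the z axis of dome_b_ring and the z axis of dome_a_ring, either way round below 0.06 rad) or (horizontal distance between dome_b_ring and dome_c_ring below 0.006 m and z of dome_b_ring in the frame of dome_c_ring between 0.013 and 0.019 m and angle between the z axis of dome_b_ring and the z axis of dome_c_ring, either way round below 0.06 rad and angle between each of dome_b_ring, dome_a_ring's own z axis and vertical below 0.1 rad and horizontal distance between dome_a_ring and dome_b_ring below 0.006 m and z of dome_a_ring in the frame of dome_b_ring between 0.013 and 0.019 m and angle between the z axis of dome_a_ring and the z axis of dome_b_ring, either way round below 0.06 rad)) and value of joint lid above 1.4 rad and contact force between the fingers and dome_a below 0.2 N and contact force between the fingers and dome_b below 0.2 N), for 0.2 s.
At the end, for the whole second after the job is handed in: All three domes stand bowl up in one stack in the case: each ring flat (within 0.06 rad) on the one below, 16 mm apart (13 to 19 mm) and centred within 6 mm, the third dome still at the bottom within 6 mm of the cradle's centre; the lid is shut (under 0.04 rad) and all is at rest (((horizontal distance between dome_a_ring and dome_c_ring below 0.006 m and z of dome_a_ring in the frame of dome_c_ring between 0.013 and 0.019 m and angle between the z axis of dome_a_ring and the z axis of dome_c_ring, either way round below 0.06 rad and angle between each of dome_a_ring, dome_b_ring's own z axis and vertical below 0.1 rad and horizontal distance between dome_b_ring and dome_a_ring below 0.006 m and z of dome_b_ring in the frame of dome_a_ring between 0.013 and 0.019 m and angle between the z axis of dome_b_ring and the z axis of dome_a_ring, either way round below 0.06 rad) or (horizontal distance between dome_b_ring and dome_c_ring below 0.006 m and z of dome_b_ring in the frame of dome_c_ring between 0.013 and 0.019 m and angle between the z axis of dome_b_ring and the z axis of dome_c_ring, either way round below 0.06 rad and angle between each of dome_b_ring, dome_a_ring's own z axis and vertical below 0.1 rad and horizontal distance between dome_a_ring and dome_b_ring below 0.006 m and z of dome_a_ring in the frame of dome_b_ring between 0.013 and 0.019 m and angle between the z axis of dome_a_ring and the z axis of dome_b_ring, either way round below 0.06 rad)) and value of joint lid below 0.04 rad and horizontal distance between dome_c_ring and case_seat below 0.006 m and angle between dome_c_ring's own z axis and vertical below 0.06 rad and z of dome_c_ring in the frame of case_seat below 0.011 m and linear speed of each of dome_a, dome_b, dome_c below 0.02 m/s); the robot touches nothing.
It fails at once if a loose dome is dropped or slammed into the stack (moves faster than 0.7 m/s within 50 mm of the stack's axis) ((horizontal distance between dome_a_ring and case_seat below 0.05 m and linear speed of dome_a above 0.7 m/s) or (horizontal distance between dome_b_ring and case_seat below 0.05 m and linear speed of dome_b above 0.7 m/s)).
It fails at once if the spray can is knocked over (angle between spray's own z axis and vertical above 0.5 rad).
It fails at once if a bystander (spray can, radio, screwdriver, keys) is moved more than 30 mm (distance of any of spray, radio, driver, keys from where it was at the start of the episode above 0.03 m).
It also fails if it takes over 72 s, if anything falls off the work surface, if the arm or the gripper's body presses on something with over 40 N, if the wrist force passes 120 N, or if a joint passes its speed limit or range.

## Working session

There is one attempt and no reset: what is moved stays moved. The work goes in short steps, Python scripts to look and compute and a tool call to move; the robot and the scene stay as the last step left them, time stands still between calls to the robot, and variables do not carry over. Pictures are saved under pics/ and viewed, at most 10 in all, crops included, and the job is handed in when it is done.

Besides the shell and the picture viewer there is one more tool, called after "Request:" by a JSON object that holds its "name" and its "arguments", one argument or row to a line. jog_arm: Moves the arm, as the interface text tells. Its arguments: {"type":"object","properties":{"plan":{"type":"array"}},"required":["plan"]}

```bash
mkdir -p pics; cat > h.py <<'E'
import numpy as np, cv2
from bench import read_state, get_image, job_done, tcp_to_grasp
from scipy.spatial.transform import Rotation as R
def cloud(d):
    K=np.array(d["intrinsics"]);T=np.array(d["extrinsics"]);z=d["range_z"].astype(float)
    v,u=np.mgrid[:z.shape[0],:z.shape[1]]
    P=np.stack([(u-K[0,2])/K[0,0]*z,(v-K[1,2])/K[1,1]*z,z],-1)@T[:3,:3].T+T[:3,3]
    P[z==0]=np.nan
    return P
def st():
    s=read_state(); print({k:np.round(s[k],3).tolist() for k in ("clock","position","ee_rot","joints","contact_force","gripper_width","grasp_force")}); return s
E
python3 - <<'E'
from h import *
s=st();print(R.from_quat(s["ee_rot"]).as_matrix().round(3), tcp_to_grasp)
ims=[]
for n in ("top","side"):
    d=get_image(n);np.save(n+"0.npy",cloud(d));cv2.imwrite(f"pics/{n}0.png",d["img"][...,::-1])
    print(n,np.round(d["extrinsics"],3).tolist(),np.round(d["intrinsics"],1).tolist())
E
```

```text
{'clock': 0.0, 'position': [242.48, -575.352, 200.719], 'ee_rot': [-0.198, 0.98, 0.001, -0.0], 'joints': [-0.913, 0.386, 0.007, -0.001, -1.194, -0.259], 'contact_force': [-0.021, 0.398, 0.027], 'gripper_width': 85.887, 'grasp_force': 0.0}
[[-0.922 -0.388 -0.001]
 [-0.388  0.922  0.002]
 [ 0.     0.002 -1.   ]] 18.700000000000003
top [[-0.009, -0.988, 0.153, 389.203], [-1.0, 0.006, -0.019, 17.946], [0.018, -0.153, -0.988, 1018.198], [0.0, 0.0, 0.0, 1.0]] [[362.1, 0.0, 249.2], [0.0, 362.1, 192.6], [0.0, 0.0, 1.0]]
side [[-0.992, -0.062, 0.111, 431.973], [-0.125, 0.629, -0.768, 868.83], [-0.022, -0.775, -0.631, 787.857], [0.0, 0.0, 0.0, 1.0]] [[414.1, 0.0, 252.2], [0.0, 414.1, 192.7], [0.0, 0.0, 1.0]]
```

View pics/top0.png

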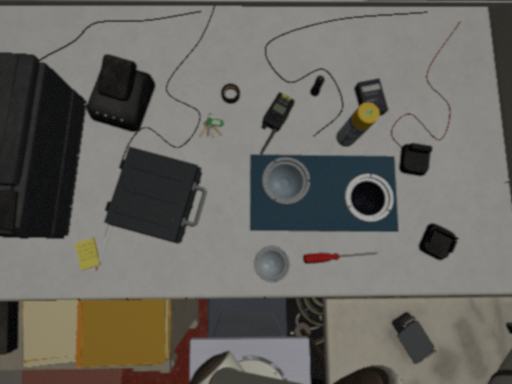

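View pics/side0.png

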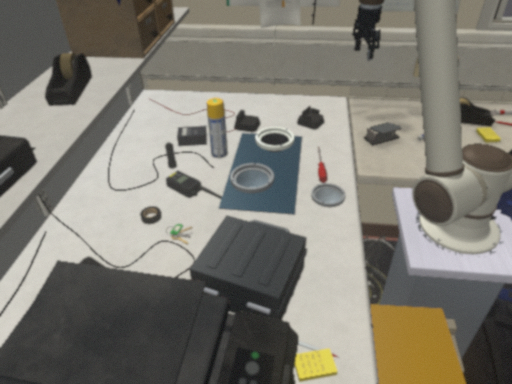

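The top view shows the case around (155,195) with its bar at (199,208). The large clear dome (b) is at (286,181), the smoked dome (a) at (369,197), and the small decoy at (271,264). Next I'll measure them.

```bash
cat >> h.py <<'E'
def circ(xy):
    from scipy.optimize import least_squares
    f=lambda p:np.hypot(*(xy-p[:2]).T)-p[2]
    r=least_squares(f,[*np.median(xy,0),60],loss='soft_l1',f_scale=1.5);return r.x,np.abs(f(r.x)).mean()
def dome(P,uv,zlo,zhi,rad=60):
    v,u=np.mgrid[:384,:512]
    m=(np.hypot(u-uv[0],v-uv[1])<rad)&(P[...,2]>zlo)&(P[...,2]<zhi)
    q=P[m]; return q
E
python3 - <<'E'
from h import *
P=np.load("top0.npy");S=np.load("side0.npy")
print("table z", np.nanmedian(P[240:250,140:240,2]),"mat",np.nanmedian(P[215:228,260:320,2]), "side tbl",np.nanmedian(S[180:190,110:140,2]))
for n,uv,uvs in (("b",(286,181),(252,177)),("a",(369,197),(274,139)),("decoy",(271,264),(328,195))):
    for C,w in ((P,uv),(S,uvs)):
        q=dome(C,w,48,62,32)
        q=q[np.hypot(*(q[:,:2]-np.median(q[:,:2],0)).T)<110]
        A=np.c_[q[:,:2]-q[:,:2].mean(0),np.ones(len(q))];c=np.linalg.lstsq(A,q[:,2],rcond=None)[0]
        print(n,len(q),*circ(q[:,:2]),"plane",c.round(3),"zpct",np.percentile(q[:,2],[5,50,95]).round(1))
for nm,C,box in (("top",P,(100,210,140,250)),("side",S,(185,310,205,325))):
    sub=C[box[2]:box[3],box[0]:box[1]].reshape(-1,3)
    q=sub[(sub[:,2]>100)&(sub[:,2]<113)]
    r=cv2.minAreaRect(q[:,:2].astype(np.float32));print(nm,"lid top",len(q),np.median(q[:,2]),r, cv2.boxPoints(r).round(0).tolist())
    b=sub[(sub[:,2]>66)&(sub[:,2]<88)&(sub[:,1]<r[0][1]-85)]
    print("bar pts",len(b)); 
    if len(b)>3: 
        r=cv2.minAreaRect(b[:,:2].astype(np.float32));print(r,cv2.boxPoints(r).round(0).tolist(),np.percentile(b[:,2],[5,50,95]))
for n,uv in (("spray cap",(368,110)),("radio",(282,105)),("keys",(212,127)),("driver",(330,257))): print(n,P[uv[1],uv[0]].round())
E
```

```text
table z 0.2757869191695477 mat 3.124190236115055 side tbl 2.3835473505937443
b 476 [ 571.93612078 -100.42334125   60.16237648] 2.301696835539504 plane [-2.0000e-03  3.0000e-03  5.4837e+01] zpct [51.  55.  57.8]
b 399 [570.47223276 -98.84281221  60.30373883] 2.5228246047685428 plane [ 1.000e-03 -1.000e-03  5.474e+01] zpct [48.8 55.5 58.5]
a 520 [ 524.35594609 -324.40418376   60.17268045] 2.3694480492321026 plane [-2.0000e-03  1.0000e-03  5.4391e+01] zpct [49.5 54.6 57.8]
a 309 [ 522.34851075 -323.41609791   60.13906027] 2.6256174659805844 plane [ 2.0000e-03 -3.0000e-03  5.4565e+01] zpct [48.6 55.4 58.8]
  return _methods._mean(a, axis=axis, dtype=dtype,
  ret = um.true_divide(
<stdin>:8: RuntimeWarning: Mean of empty slice.
Traceback (most recent call last):
  File "h.py", line 15, in circ
    r=least_squares(f,[*np.median(xy,0),60],loss='soft_l1',f_scale=1.5);return r.x,np.abs(f(r.x)).mean()
ValueError: Initial guess is outside of provided bounds
```

```bash
python3 - <<'E'
from h import *
P=np.load("top0.npy");S=np.load("side0.npy")
for nm,C,box in (("top",P,(100,215,140,250)),("side",S,(185,310,205,325))):
    sub=C[box[2]:box[3],box[0]:box[1]].reshape(-1,3)
    q=sub[(sub[:,2]>100)&(sub[:,2]<113)]
    r=cv2.minAreaRect(q[:,:2].astype(np.float32));print(nm,"lid top",len(q),np.median(q[:,2]),r, cv2.boxPoints(r).round(0).tolist())
    b=sub[(sub[:,2]>62)&(sub[:,2]<92)]; b=b[(b[:,1]<r[0][1]-95)]
    print("bar pts",len(b)); 
    if len(b)>3: 
        r=cv2.minAreaRect(b[:,:2].astype(np.float32));print(r,cv2.boxPoints(r).round(0).tolist(),np.percentile(b[:,2],[5,50,95]))
for n,uv in (("spray cap",(368,110)),("radio",(282,105)),("keys",(212,127)),("driver",(330,257)),("yellow pad",(88,254)),("bigbox",(60,180)),("charger",(120,90))): print(n,P[uv[1],uv[0]].round())
E
```

```text
top lid top 5837 106.72193153531578 ((531.8530883789062, 248.83428955078125), (185.74977111816406, 204.84095764160156), 74.23851013183594) [[408.0, 187.0], [605.0, 132.0], [656.0, 310.0], [459.0, 366.0]]
bar pts 334
((526.2254638671875, 134.21400451660156), (39.43276596069336, 158.64450073242188), 76.47193908691406) [[444.0, 134.0], [599.0, 96.0], [608.0, 135.0], [454.0, 172.0]] [65.50429386 78.27193155 87.41721852]
side lid top 5965 107.77258409891658 ((530.7958984375, 248.4698486328125), (187.8879852294922, 205.3987274169922), 74.35185241699219) [[407.0, 186.0], [604.0, 130.0], [655.0, 311.0], [457.0, 367.0]]
bar pts 128
((496.543701171875, 128.1617889404297), (11.980015754699707, 103.11019134521484), 73.63397979736328) [[445.0, 137.0], [544.0, 108.0], [548.0, 119.0], [449.0, 148.0]] [77.97775261 80.4550134  82.66163818]
spray cap [ 714. -283.  200.]
radio [794. -97.  37.]
keys [741. 105.   2.]
driver [ 365. -220.   22.]
yellow pad [379. 438.  12.]
bigbox [570. 491.  86.]
charger [813. 344.  95.]
```

```bash
cat >> h.py <<'E'
C=np.array([531.3,248.7,0]);A74=np.deg2rad(74.3)
ex=np.array([np.cos(A74),np.sin(A74),0]);Z=np.array([0,0,1.]);H=C+92.5*ex+58*Z
def tool(z,y):
    z=z/np.linalg.norm(z);y=y-z*(y@z);y/=np.linalg.norm(y);return R.from_matrix(np.c_[np.cross(y,z),y,z])
def tilt(deg): # deg below horizontal, pointing at the case back
    f=np.deg2rad(deg);return tool(ex*np.cos(f)-Z*np.sin(f),ex*np.sin(f)+Z*np.cos(f))
def bar(th):return H-ex*(218*np.cos(th)-16*np.sin(th))+Z*(218*np.sin(th)+16*np.cos(th))
def chain(wps,p=None,r=None,nd=2,wid=None):
    s=read_state()
    p=np.array(s["position"]) if p is None else p; r=R.from_quat(s["ee_rot"]) if r is None else r
    for P2,R2 in wps:
        sh=(r.inv().apply(np.array(P2)-p)/100).round(nd); tu=((r.inv()*R2).as_rotvec()/np.deg2rad(60)).round(nd)
        n=int(np.ceil(max(np.linalg.norm(sh)*100/62.5,np.linalg.norm(tu)*60/10.7)))
        print(n,sh.tolist(),tu.tolist(),"->",np.round(P2,1), "BAD" if abs(np.r_[sh,tu]).max()>1 else "")
        p=p+r.apply(sh*100); r=r*R.from_rotvec(tu*np.deg2rad(60))
    return p,r
def line(p0,r0,p1,r1,n):
    from scipy.spatial.transform import Slerp
    sl=Slerp([0,1],R.concatenate([r0,r1]));return [(p0+(p1-p0)*t,sl(t)) for t in np.linspace(0,1,n+1)[1:]]
E
python3 - <<'E'
from h import *
s=read_state();T=tilt(40);d=T.as_matrix()[:,2]
chain(line(np.array(s["position"]),R.from_quat(s["ee_rot"]),bar(0)-d*90,T,6))
E
```

```text
2 [-0.77, 0.83, 0.12] [-0.13, -0.05, 0.1] -> [ 281.9 -469.2  189.3] 
2 [-0.68, 0.87, 0.27] [-0.14, -0.04, 0.1] -> [ 321.2 -363.1  177.8] 
2 [-0.57, 0.89, 0.42] [-0.13, -0.05, 0.1] -> [ 360.6 -256.9  166.3] 
2 [-0.45, 0.87, 0.58] [-0.13, -0.05, 0.1] -> [ 400.  -150.8  154.8] 
2 [-0.32, 0.83, 0.71] [-0.14, -0.04, 0.1] -> [439.3 -44.6 143.3] 
2 [-0.22, 0.74, 0.83] [-0.13, -0.05, 0.1] -> [478.7  61.5 131.9]
```

Request:
{"name": "jog_arm", "arguments": {
  "plan": [
    [30,[-0.77,0.83,0.12],[-0.13,-0.05,0.1]],
    [30,[-0.77,0.83,0.12],[-0.13,-0.05,0.1]],
    [30,[-0.77,0.83,0.12],[-0.13,-0.05,0.1]]
  ]
}}

```text
clock: 0.48
position: [281.8, -466.8, 189.2]
ee_rot: [-0.147, 0.986, 0.073, 0.012]
contact_force: [-0.2, -0.1, 0.4]
gripper_width: 31.9
grasp_force: 0.0
```

Request:
{"name": "jog_arm", "arguments": {
  "plan": [
    [30,[-0.68,0.87,0.27],[-0.14,-0.04,0.1]],
    [30,[-0.68,0.87,0.27],[-0.14,-0.04,0.1]],
    [30,[-0.68,0.87,0.27],[-0.14,-0.04,0.1]]
  ]
}}

```text
clock: 0.85
position: [321.7, -361.9, 177.9]
ee_rot: [-0.094, 0.984, 0.148, 0.018]
contact_force: [-0.2, -0.1, 0.7]
gripper_width: 30.2
grasp_force: 0.0
```

Request:
{"name": "jog_arm", "arguments": {
  "plan": [
    [30,[-0.57,0.89,0.42],[-0.13,-0.05,0.1]],
    [30,[-0.57,0.89,0.42],[-0.13,-0.05,0.1]],
    [30,[-0.57,0.89,0.42],[-0.13,-0.05,0.1]]
  ]
}}

```text
clock: 1.23
position: [361.0, -256.6, 167.1]
ee_rot: [-0.04, 0.975, 0.217, 0.03]
contact_force: [-0.6, -0.3, 0.4]
gripper_width: 30.1
grasp_force: 0.0
```

```bash
python3 - <<'E'
from h import *
s=st();T=tilt(40);d=T.as_matrix()[:,2]
chain(line(np.array(s["position"]),R.from_quat(s["ee_rot"]),bar(0)-d*90,T,3))
E
```

```text
{'clock': 1.225, 'position': [361.049, -256.558, 167.074], 'ee_rot': [-0.04, 0.975, 0.217, 0.03], 'joints': [-0.567, 0.277, -0.177, -0.401, -1.348, -0.786], 'contact_force': [-0.576, -0.251, 0.431], 'gripper_width': 30.091, 'grasp_force': 0.0}
2 [-0.45, 0.87, 0.57] [-0.13, -0.05, 0.1] -> [ 400.3 -150.5  155.3] 
2 [-0.33, 0.83, 0.71] [-0.14, -0.04, 0.1] -> [439.5 -44.5 143.6] 
2 [-0.21, 0.73, 0.84] [-0.13, -0.05, 0.1] -> [478.7  61.5 131.9]
```

Request:
{"name": "jog_arm", "arguments": {
  "plan": [
    [30,[-0.45,0.87,0.57],[-0.13,-0.05,0.1]],
    [30,[-0.45,0.87,0.57],[-0.13,-0.05,0.1]],
    [30,[-0.45,0.87,0.57],[-0.13,-0.05,0.1]]
  ]
}}

```text
clock: 1.6
position: [400.5, -151.5, 155.6]
ee_rot: [0.015, 0.958, 0.285, 0.041]
contact_force: [0.2, -0.3, 0.4]
gripper_width: 30.1
grasp_force: 0.0
```

Request:
{"name": "jog_arm", "arguments": {
  "plan": [
    [30,[-0.33,0.83,0.71],[-0.14,-0.04,0.1]],
    [30,[-0.33,0.83,0.71],[-0.14,-0.04,0.1]],
    [30,[-0.33,0.83,0.71],[-0.14,-0.04,0.1]]
  ]
}}

```text
clock: 1.98
position: [440.4, -45.5, 144.0]
ee_rot: [0.068, 0.931, 0.356, 0.047]
contact_force: [-0.2, -0.9, 0.3]
gripper_width: 29.8
grasp_force: 0.0
```

Request:
{"name": "jog_arm", "arguments": {
  "plan": [
    [30,[-0.21,0.73,0.84],[-0.13,-0.05,0.1]],
    [30,[-0.21,0.73,0.84],[-0.13,-0.05,0.1]],
    [30,[-0.21,0.73,0.84],[-0.13,-0.05,0.1]],
    [30,[-0.21,0.73,0.84],[-0.13,-0.05,0.1]],
    [30,[-0.21,0.73,0.84],[-0.13,-0.05,0.1]]
  ]
}}

```text
clock: 2.6
position: [479.5, 58.2, 131.7]
ee_rot: [0.124, 0.898, 0.418, 0.058]
contact_force: [0.1, -0.2, 0.1]
gripper_width: 29.5
grasp_force: 0.0
```

```bash
python3 - <<'E'
from h import *
s=st();T=tilt(40);d=T.as_matrix()[:,2]
chain([(bar(0)+d*13,T)],nd=3)
E
```

```text
{'clock': 2.6, 'position': [479.545, 58.179, 131.693], 'ee_rot': [0.124, 0.898, 0.418, 0.058], 'joints': [-0.222, 0.319, -0.304, -0.992, -1.15, -1.093], 'contact_force': [0.063, -0.166, 0.077], 'gripper_width': 29.453, 'grasp_force': 0.0}
2 [0.019, 0.022, 1.052] [-0.001, 0.001, 0.001] -> [500.  137.5  65.6] BAD
```

Request:
{"name": "jog_arm", "arguments": {
  "plan": [
    [30,[0.02,0.02,0.4],[0,0,0]],
    [30,[0.02,0.02,0.6],[0,0,0]],
    [30,[0.02,0.02,0.8],[0,0,0]],
    [30,[0.02,0.02,1.0],[0,0,0]],
    [30,[0.02,0.02,1.0],[0,0,0]]
  ]
}}

```text
clock: 3.22
position: [497.9, 136.0, 67.6]
ee_rot: [0.123, 0.898, 0.418, 0.056]
contact_force: [0.1, -0.9, 0.7]
gripper_width: 30.1
grasp_force: 0.0
```

Request:
{"name": "jog_arm", "arguments": {
  "plan": [
    [30,[0,0,0.05],[0,0,0]],
    [0,[0,0,0.05],[0,0,0]],
    [0,[0,0,0.05],[0,0,0]],
    [0,[0,0,0.05],[0,0,0]],
    [0,[0,0,0.05],[0,0,0]]
  ]
}}

```text
clock: 3.85
position: [499.5, 138.8, 65.6]
ee_rot: [0.123, 0.898, 0.418, 0.058]
contact_force: [0.3, 1.0, 0.6]
gripper_width: 0.0
grasp_force: 0.0
```

```bash
python3 - <<'E'
from h import *
s=st();d=get_image("side");cv2.imwrite("pics/s1.png",cv2.resize(d["img"][150:350,130:380,::-1],None,fx=2.5,fy=2.5))
# arc relative: tool rigid with the lid
p=np.array(s["position"]);r0=R.from_quat(s["ee_rot"]);ax=np.cross(-ex,Z);ax/=np.linalg.norm(ax)
w=[]
for th in np.deg2rad(np.arange(12,85,12)):
    q=R.from_rotvec(ax*th); w.append((H+q.apply(p-H),q*r0))
chain(w)
print(bar(0),p)
E
```

```text
{'clock': 3.85, 'position': [499.453, 138.803, 65.621], 'ee_rot': [0.123, 0.898, 0.418, 0.058], 'joints': [-0.077, 0.432, -0.339, -1.127, -0.982, -1.007], 'contact_force': [0.296, 1.0, 0.611], 'gripper_width': 0.027, 'grasp_force': 0.0}
2 [-0.0, 0.37, -0.23] [0.2, 0.0, -0.0] -> [501.1 144.7 108.5] 
2 [-0.0, 0.36, -0.23] [0.2, 0.0, -0.0] -> [505.1 159.  149.1] 
2 [-0.0, 0.37, -0.23] [0.2, 0.0, -0.0] -> [511.4 181.2 185.8] 
2 [-0.0, 0.37, -0.23] [0.2, 0.0, -0.0] -> [519.5 210.2 216.9] 
2 [-0.0, 0.37, -0.23] [0.2, 0.0, -0.0] -> [529.2 244.8 241. ] 
2 [-0.0, 0.37, -0.23] [0.2, 0.0, -0.0] -> [540.1 283.4 257.1] 
2 [-0.0, 0.36, -0.22] [0.2, 0.0, -0.0] -> [551.6 324.5 264.6] 
[497.33964403 127.88218582  74.        ] [499.45285811 138.8031848   65.62137064]
```

View pics/s1.png

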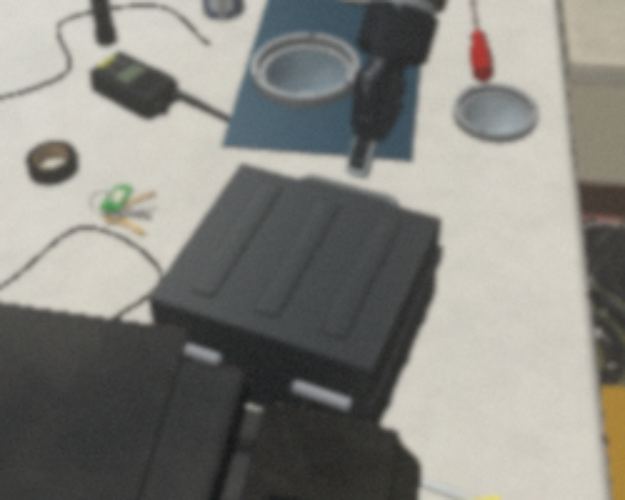

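The view shows the closed fingers ending at crop (360,172), in front of the bar, which runs from (305,180) to (395,205). The pinch closed on nothing, so I'll check the projections.

```bash
python3 - <<'E'
from h import *
s=read_state()
for n in("side","top"):
    d=get_image(n);K=np.array(d["intrinsics"]);T=np.linalg.inv(d["extrinsics"])
    pr=lambda P:(lambda c:(c[:2]/c[2],c[2]))(K@(T[:3,:3]@P+T[:3,3])*1.0) if 0 else None
    def pr(P):
        c=T[:3,:3]@P+T[:3,3];x=K@c;return (x[:2]/x[2]).round(1),c[2].round(0)
    e=np.array([ex[1],-ex[0],0])
    for nm,P in(("tcp",np.array(s["position"])),("bar",bar(0)),("barL",bar(0)+42*e),("barR",bar(0)-42*e),("lidfront",C-92.5*ex+106*Z)):print(n,nm,P.round(),pr(P))
    W=cloud(d); q=W.reshape(-1,3);l=(q-bar(0));f=np.c_[l@ex,l@e,l[:,2]]
    m=(abs(f[:,0])<25)&(abs(f[:,1])<60)&(abs(f[:,2])<35)
    for k in range(-50,51,10):
        g=f[m&(abs(f[:,1]-k)<5)];print(k,len(g),[tuple(x) for x in g[np.argsort(g[:,0])][:: max(1,len(g)//9)][:,[0,2]].round().astype(int).tolist()])
    cv2.imwrite(f"pics/{n}2.png",d["img"][...,::-1])
i=cv2.imread("pics/top2.png");cv2.imwrite("pics/top2c.png",cv2.resize(i[120:270,90:330],None,fx=3,fy=3,interpolation=cv2.INTER_CUBIC))
E
```

```text
side tcp [499. 139.  66.] (array([268.5, 231.9]), np.float64(1024.0))
side bar [497. 128.  74.] (array([269.7, 226.4]), np.float64(1027.0))
side barL [538. 117.  74.] (array([254.1, 222.1]), np.float64(1040.0))
side barR [457. 139.  74.] (array([285.8, 230.8]), np.float64(1013.0))
side lidfront [506. 160. 106.] (array([264.8, 225.6]), np.float64(983.0))
-50 7 [(-4, 4), (2, 9), (2, 7), (3, 5), (4, 8), (4, 6), (6, 7)]
-40 12 [(-6, 5), (-3, 5), (-3, 8), (-2, 6), (-2, 8), (0, 6), (0, 5), (1, 7), (2, 5), (3, 3), (3, 5), (4, 5)]
-30 14 [(-4, 6), (-1, 9), (-1, 6), (-1, 9), (-1, 7), (0, 6), (0, 4), (1, 6), (2, 6), (2, 11), (3, 4), (3, 6), (5, 6), (6, 6)]
-20 12 [(-2, 7), (-1, 5), (-1, 9), (-1, 8), (0, 7), (0, 4), (1, 6), (2, 6), (3, 6), (3, 5), (3, 8), (6, 6)]
-10 54 [(-25, 30), (-23, 29), (-19, 35), (-17, 24), (-13, 20), (-11, 18), (-10, 23), (-2, 6), (3, 7)]
0 49 [(-22, 30), (-17, 32), (-15, 29), (-13, 19), (-12, 30), (-11, 27), (-10, 16), (-3, 7), (0, 9), (3, 4)]
10 23 [(-23, 26), (-22, 30), (-15, 19), (-15, 31), (-11, 16), (-11, 20), (-2, 7), (1, 6), (1, 8), (2, 5), (2, 4), (4, 6)]
20 13
[... 1323 characters left out ...]
6, 14), (-3, 1), (-1, 4), (1, 6), (3, 5), (5, 5)]
10 25 [(-21, 29), (-16, 23), (-12, 18), (-9, 16), (-5, 2), (-4, 6), (-2, 3), (-1, 5), (0, 5), (1, 6), (2, 6), (4, 5), (6, -1)]
20 16 [(-6, 2), (-5, 3), (-5, 6), (-4, 5), (-3, 6), (-2, 5), (-2, 8), (0, 4), (1, 4), (1, 7), (2, 7), (3, 5), (4, 3), (5, 3), (5, 4), (6, 3)]
30 17 [(-5, 0), (-5, 5), (-4, 2), (-3, 7), (-3, 2), (-3, 7), (-2, 5), (-1, 4), (-1, 4), (0, 5), (1, 5), (2, 3), (3, 9), (3, 3), (4, 5), (5, 5), (5, 5)]
40 26 [(-6, 1), (-4, 4), (-3, 6), (-1, 5), (0, 6), (1, 7), (2, 5), (4, 1), (6, 4), (8, 3), (14, -1), (16, 1), (21, 6)]
50 35 [(-3, 3), (1, 5), (3, 7), (5, 3), (8, 4), (10, 5), (12, 6), (15, 7), (18, 4), (20, 3), (23, 4), (25, 8)]
```

View pics/top2c.png

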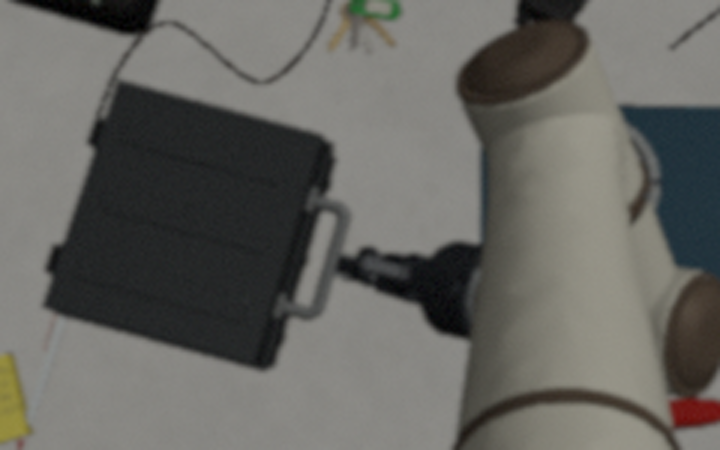

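```bash
python3 - <<'E'
from h import *
i=cv2.imread("pics/top2.png")[185:230,180:240];j=cv2.imread("pics/side2.png")[195:240,250:310]
a=np.hstack([cv2.resize(np.clip(x.astype(float)*1.8,0,255).astype(np.uint8),(400,300),interpolation=cv2.INTER_CUBIC) for x in(i,j)])
cv2.imwrite("pics/z.png",a)
E
```

```text
(no output)
```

View pics/z.png

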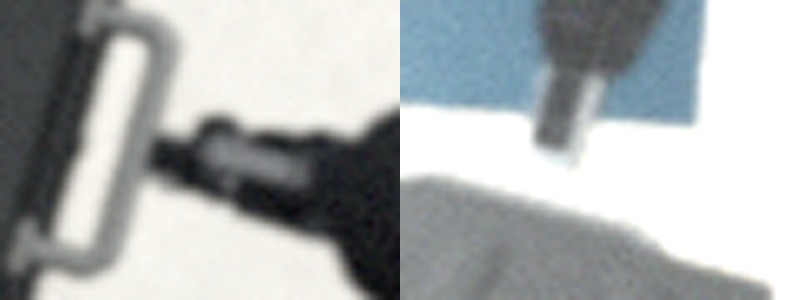

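```bash
python3 - <<'E'
from h import *
s=read_state();r=R.from_quat(s["ee_rot"]);p=np.array(s["position"])
rays=[]
for n in("side","top"):
    d=get_image(n);K=np.array(d["intrinsics"]);E=np.array(d["extrinsics"])
    u=(273.3,218.2) if n=="side" else (202.8,208)
    v=E[:3,:3]@np.linalg.inv(K)@[*u,1];rays.append((E[:3,3],v/np.linalg.norm(v)))
    q=cloud(d).reshape(-1,3);t=r.inv().apply(q-p);m=(abs(t[:,0])<25)&(abs(t[:,1])<40)&(t[:,2]>-160)&(t[:,2]<25)
    t=t[m];
    for z in range(-160,25,10):
        g=t[(t[:,2]>=z)&(t[:,2]<z+10)]
        if len(g):print(n,z,len(g),"x",g[:,0].min().round(),g[:,0].max().round(),"y",np.percentile(g[:,1],[2,50,98]).round())
A=sum(np.eye(3)-np.outer(v,v) for o,v in rays);b=sum((np.eye(3)-np.outer(v,v))@o for o,v in rays)
x=np.linalg.solve(A,b);print(x,"in tool frame",r.inv().apply(x-p),[np.linalg.norm(np.cross(x-o,v)) for o,v in rays])
print(s["joints"],s["joint_efforts"])
E
```

```text
side -160 94 x -25.0 24.0 y [-24.  25.  40.]
side -150 43 x -7.0 13.0 y [-27.  35.  40.]
side -140 40 x -18.0 21.0 y [-15.  19.  39.]
side -130 45 x 6.0 21.0 y [-15.  19.  40.]
side -120 31 x 10.0 18.0 y [-27.  17.  29.]
side -110 31 x 4.0 18.0 y [-24.  16.  23.]
side -100 54 x -10.0 18.0 y [-38.  13.  39.]
side -90 63 x -10.0 14.0 y [-28.  31.  39.]
side -80 61 x -10.0 14.0 y [-17.  17.  33.]
side -70 41 x -10.0 13.0 y [-5. 12. 17.]
side -60 39 x -10.0 12.0 y [ 1. 12. 16.]
side -50 39 x -10.0 12.0 y [-4. 10. 18.]
side -40 37 x -10.0 12.0 y [-6.  7. 14.]
side -30 13 x -24.0 25.0 y [-0.  3.  7.]
side -20 52 x -24.0 24.0 y [2. 5. 8.]
top -160 34 x -11.0 23.0 y [31. 38. 39.]
top -150 32 x -11.0 11.0 y [31. 38. 40.]
top -140 43 x -19.0 19.0 y [11. 20. 40.]
top -130 24 x -19.0 19.0 y [-6. 19. 35.]
top -120 14 x -16.0 17.0 y [14. 19. 30.]
top -110 18 x -17.0 17.0 y [10. 18. 24.]
top -100 28 x -16.0 17.0 y [ 9. 17. 28.]
top -90 7 x -8.0 12.0 y [14. 28. 38.]
top -80 7 x -12.0 13.0 y [ 6. 28. 33.]
top -60 16 x -6.0 11.0 y [ 0. 14. 16.]
top -50 23 x -9.0 11.0 y [ 3. 13. 15.]
top -40 12 x -11.0 11.0 y [-1.  8. 14.]
top -30 14 x -23.0 22.0 y [-0.  2.  6.]
top -20 72 x -24.0 24.0 y [-3.  4.  7.]
top -10 8 x -22.0 23.0 y [36. 37. 39.]
top 0 23 x -24.0 24.0 y [24. 29. 34.]
top 10 47 x -25.0 24.0 y [ 7. 14. 22.]
top 20 8 x -18.0 21.0 y [1. 4. 5.]
[491.26931287 118.99535139  94.4618874 ] in tool frame [  2.43378757   8.43212378 -34.96445599] [np.float64(1.8813949536273), np.float64(1.8813949536272583)]
[-0.07733633  0.4320732  -0.33951831 -1.12697234 -0.98156203 -1.00723861] [-1.20426636e-02 -3.47253692e+01  1.20024374e+01  3.10823489e-01
 -8.18611365e-01 -1.49357680e-05]
```

```bash
python3 - <<'E'
from h import *
d=get_image("side");K=np.array(d["intrinsics"]);T=np.linalg.inv(d["extrinsics"])
for z in(200,213,235):
    c=T[:3,:3]@np.array([242.5,-575.4,z])+T[:3,3];x=K@c;print(z,(x[:2]/x[2]).round(1))
S=np.load("side0.npy");q=S.reshape(-1,3);m=np.hypot(q[:,0]-242,q[:,1]+575)<70
q=q[m];h=np.histogram(q[:,2],bins=range(100,420,10));print(list(zip(h[1][:-1],h[0])))
g=q[(q[:,2]>150)&(q[:,2]<260)];print(g[g[:,2].argsort()][:8].round())
cv2.imwrite("pics/g0.png",cv2.resize(cv2.imread("pics/side0.png")[0:75,320:420],None,fx=6,fy=6,interpolation=cv2.INTER_CUBIC))
E
```

```text
200 [360.4  67.7]
213 [361.   64.1]
235 [361.9  57.9]
[(np.int64(100), np.int64(0)), (np.int64(110), np.int64(0)), (np.int64(120), np.int64(0)), (np.int64(130), np.int64(0)), (np.int64(140), np.int64(0)), (np.int64(150), np.int64(0)), (np.int64(160), np.int64(0)), (np.int64(170), np.int64(0)), (np.int64(180), np.int64(0)), (np.int64(190), np.int64(0)), (np.int64(200), np.int64(0)), (np.int64(210), np.int64(0)), (np.int64(220), np.int64(0)), (np.int64(230), np.int64(0)), (np.int64(240), np.int64(14)), (np.int64(250), np.int64(31)), (np.int64(260), np.int64(39)), (np.int64(270), np.int64(43)), (np.int64(280), np.int64(36)), (np.int64(290), np.int64(43)), (np.int64(300), np.int64(53)), (np.int64(310), np.int64(78)), (np.int64(320), np.int64(72)), (np.int64(330), np.int64(81)), (np.int64(340), np.int64(88)), (np.int64(350), np.int64(32)), (np.int64(360), np.int64(70)), (np.int64(370), np.int64(82)), (np.int64(380), np.int64(74)), (np.int64(390), np.int64(84)), (np.int64(400), np.int64(98))]
[[ 254. -620.  246.]
 [ 225. -526.  247.]
 [ 224. -535.  247.]
 [ 228. -525.  248.]
 [ 258. -615.  248.]
 [ 262. -614.  248.]
 [ 228. -532.  248.]
 [ 218. -533.  248.]]
```

View pics/g0.png

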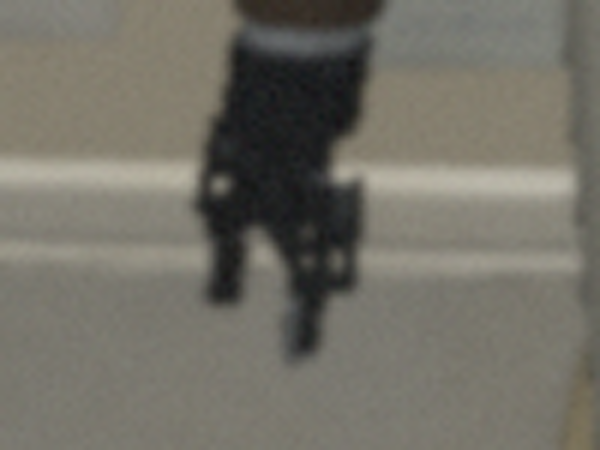

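Both poses show the same thing. The fingertips sit about 33 mm behind the reported TCP along the tool z axis (246 mm seen against 201+13 mm at the start, and -34 mm here). I'll apply that offset, reopen and advance 34 mm.

Request:
{"name": "jog_arm", "arguments": {
  "plan": [
    [28,[0,0,-0.1],[0,0,0]],
    [28,[0,0,-0.1],[0,0,0]],
    [28,[0,0,-0.1],[0,0,0]],
    [28,[0,0,0.1],[0,0,0]],
    [28,[0,0,0.2],[0,0,0]],
    [28,[0,0,0.28],[0,0,0]],
    [28,[0,0,0.34],[0,0,0]],
    [28,[0,0,0.34],[0,0,0]]
  ]
}}

```text
clock: 5.15
position: [506.2, 164.3, 43.1]
ee_rot: [0.123, 0.898, 0.418, 0.057]
contact_force: [-0.8, 0.4, -0.3]
gripper_width: 27.9
grasp_force: 0.0
```

Request:
{"name": "jog_arm", "arguments": {
  "plan": [
    [0,[0,0,0],[0,0,0]],
    [0,[0,0,0],[0,0,0]],
    [0,[0,0,0],[0,0,0]],
    [0,[0,0,0],[0,0,0]]
  ]
}}

```text
clock: 5.65
position: [506.4, 163.5, 43.4]
ee_rot: [0.124, 0.898, 0.418, 0.058]
contact_force: [0.4, -2.3, -0.7]
gripper_width: 10.0
grasp_force: 58.5
```

```bash
cat >> h.py <<'E'
OFF=33.
def arc(degs,dth0=0):
    s=st();p=np.array(s["position"]);r0=R.from_quat(s["ee_rot"]);ax=np.cross(-ex,Z);ax/=np.linalg.norm(ax)
    g=p-r0.apply([0,0,OFF+13]); v=g-H; th=np.arctan2(v[2],-v@ex)-np.arctan2(16,218); print("grip-bar r",np.hypot(v@ex,v[2]).round(1),"(218.6) lid~deg",np.rad2deg(th).round(1))
    chain([(H+R.from_rotvec(ax*t).apply(p-H),R.from_rotvec(ax*t)*r0) for t in np.deg2rad(degs)])
E
python3 -c "
from h import *
arc(np.arange(12,85,12))"
```

```text
{'clock': 5.65, 'position': [506.354, 163.499, 43.417], 'ee_rot': [0.124, 0.898, 0.418, 0.058], 'joints': [-0.036, 0.477, -0.339, -1.176, -0.937, -0.973], 'contact_force': [0.426, -2.326, -0.726], 'gripper_width': 10.05, 'grasp_force': 58.514}
grip-bar r 217.0 (218.6) lid~deg -0.2
2 [-0.0, 0.3, -0.24] [0.2, 0.0, -0.0] -> [506.6 164.4  81.4] 
2 [-0.0, 0.29, -0.23] [0.2, 0.0, -0.0] -> [509.  172.9 118.4] 
2 [-0.0, 0.3, -0.24] [0.2, 0.0, -0.0] -> [513.4 188.6 152.8] 
2 [-0.0, 0.3, -0.24] [0.2, 0.0, -0.0] -> [519.7 210.8 183. ] 
2 [-0.0, 0.29, -0.24] [0.2, 0.0, -0.0] -> [527.5 238.6 207.7] 
2 [-0.0, 0.3, -0.24] [0.2, 0.0, -0.0] -> [536.5 270.7 225.9] 
2 [-0.0, 0.3, -0.23] [0.2, 0.0, -0.0] -> [546.4 305.8 236.8]
```

The bar is gripped (10 mm opening, 58 N). Now I'll follow the arc.

Request:
{"name": "jog_arm", "arguments": {
  "plan": [
    [0,[0,0.15,-0.12],[0.1,0,0]],
    [0,[0,0.3,-0.24],[0.2,0,0]],
    [0,[0,0.3,-0.24],[0.2,0,0]]
  ]
}}

```text
clock: 6.02
position: [506.9, 165.3, 84.5]
ee_rot: [0.126, 0.937, 0.321, 0.047]
contact_force: [-0.5, -6.8, 0.4]
gripper_width: 10.1
grasp_force: 63.6
```

Request:
{"name": "jog_arm", "arguments": {
  "plan": [
    [0,[0,0.15,-0.12],[0.1,0,0]],
    [0,[0,0.3,-0.24],[0.2,0,0]],
    [0,[0,0.3,-0.24],[0.2,0,0]]
  ]
}}

```text
clock: 6.4
position: [509.5, 174.7, 121.7]
ee_rot: [0.13, 0.966, 0.222, 0.032]
contact_force: [0.8, -6.3, 0.3]
gripper_width: 9.9
grasp_force: 64.3
```

Request:
{"name": "jog_arm", "arguments": {
  "plan": [
    [0,[0,0.15,-0.12],[0.1,0,0]],
    [0,[0,0.3,-0.24],[0.2,0,0]],
    [0,[0,0.3,-0.24],[0.2,0,0]]
  ]
}}

```text
clock: 6.78
position: [514.1, 190.7, 155.3]
ee_rot: [0.133, 0.984, 0.121, 0.018]
contact_force: [2.5, -2.5, 0.6]
gripper_width: 9.7
grasp_force: 64.0
```

```bash
python3 -c "
from h import *
arc(np.arange(12,55,12))"
```

```text
{'clock': 6.775, 'position': [514.052, 190.732, 155.303], 'ee_rot': [0.133, 0.984, 0.121, 0.018], 'joints': [0.543, 0.233, -0.282, -0.214, -0.886, -2.261], 'contact_force': [2.489, -2.547, 0.566], 'gripper_width': 9.715, 'grasp_force': 64.004}
grip-bar r 217.0 (218.6) lid~deg 36.7
2 [-0.0, 0.3, -0.23] [0.2, 0.0, -0.0] -> [520.4 213.4 185. ] 
2 [-0.0, 0.3, -0.23] [0.2, 0.0, -0.0] -> [528.3 241.6 209.1] 
2 [-0.01, 0.3, -0.23] [0.2, 0.0, -0.0] -> [537.4 273.9 226.6] 
2 [0.0, 0.3, -0.23] [0.2, 0.0, -0.0] -> [547.3 309.1 236.8]
```

Request:
{"name": "jog_arm", "arguments": {
  "plan": [
    [0,[0,0.15,-0.12],[0.1,0,0]],
    [0,[0,0.3,-0.23],[0.2,0,0]],
    [0,[0,0.3,-0.23],[0.2,0,0]]
  ]
}}

```text
clock: 7.15
position: [520.0, 212.3, 184.1]
ee_rot: [0.135, 0.991, 0.016, 0.002]
contact_force: [1.3, -4.1, 2.2]
gripper_width: 9.6
grasp_force: 64.2
```

```bash
python3 -c "
from h import *
s=st();p=np.array(s['position']);r0=R.from_quat(s['ee_rot']);print(r0.as_matrix().round(2))
g=p-r0.apply([0,0,OFF+13]);v=g-H;rr=np.hypot(v@ex,v[2]);t0=np.arctan2(v[2],-v@ex);print(rr,np.rad2deg(t0))
f=lambda t:p+(-ex*np.cos(t)+Z*np.sin(t))*rr-(-ex*np.cos(t0)+Z*np.sin(t0))*rr
chain([(f(t0+np.deg2rad(k)),r0) for k in (9,18,27,36,40)])"
```

```text
{'clock': 7.15, 'position': [520.04, 212.327, 184.078], 'ee_rot': [0.135, 0.991, 0.016, 0.002], 'joints': [0.664, 0.28, -0.184, -0.023, -1.079, -2.495], 'contact_force': [1.29, -4.095, 2.171], 'gripper_width': 9.623, 'grasp_force': 64.22}
[[-0.96  0.27  0.01]
 [ 0.27  0.96  0.03]
 [ 0.    0.03 -1.  ]]
216.90962490979365 52.48551961746674
1 [-0.0, 0.29, -0.18] [0.0, 0.0, 0.0] -> [527.8 239.8 202.6] 
1 [-0.0, 0.32, -0.12] [0.0, 0.0, 0.0] -> [536.2 269.7 216.5] 
1 [-0.0, 0.33, -0.08] [0.0, 0.0, 0.0] -> [545.1 301.4 225.3] 
1 [-0.0, 0.34, -0.03] [0.0, 0.0, 0.0] -> [554.2 334.  228.9] 
1 [-0.0, 0.15, 0.01] [0.0, 0.0, 0.0] -> [558.3 348.5 228.7]
```

Request:
{"name": "jog_arm", "arguments": {
  "plan": [
    [0,[0,0.15,-0.1],[0,0,0]],
    [0,[0,0.29,-0.18],[0,0,0]],
    [0,[0,0.45,-0.245],[0,0,0]],
    [0,[0,0.61,-0.3],[0,0,0]],
    [0,[0,0.78,-0.345],[0,0,0]],
    [0,[0,0.94,-0.38],[0,0,0]],
    [0,[0,0.94,-0.38],[0,0,0]]
  ]
}}

```text
clock: 8.02
position: [545.3, 302.0, 226.4]
ee_rot: [0.136, 0.991, 0.019, 0.003]
contact_force: [-0.1, -0.5, 5.7]
gripper_width: 9.9
grasp_force: 62.6
```

Request:
{"name": "jog_arm", "arguments": {
  "plan": [
    [0,[0,0.17,-0.02],[0,0,0]],
    [0,[0,0.34,-0.03],[0,0,0]],
    [0,[0,0.49,-0.02],[0,0,0]],
    [0,[0,0.49,-0.02],[0,0,0]]
  ]
}}

```text
clock: 8.52
position: [559.1, 350.6, 229.4]
ee_rot: [0.136, 0.991, 0.019, 0.003]
contact_force: [1.1, -0.1, 6.1]
gripper_width: 10.0
grasp_force: 62.7
```

```bash
python3 -c "
from h import *
st()
d=get_image('top');cv2.imwrite('pics/t3.png',d['img'][...,::-1])"
```

```text
{'clock': 8.525, 'position': [559.138, 350.61, 229.438], 'ee_rot': [0.136, 0.991, 0.019, 0.003], 'joints': [0.796, 0.413, 0.127, -0.018, -1.251, -2.634], 'contact_force': [1.104, -0.121, 6.14], 'gripper_width': 9.99, 'grasp_force': 62.656}
```

View pics/t3.png

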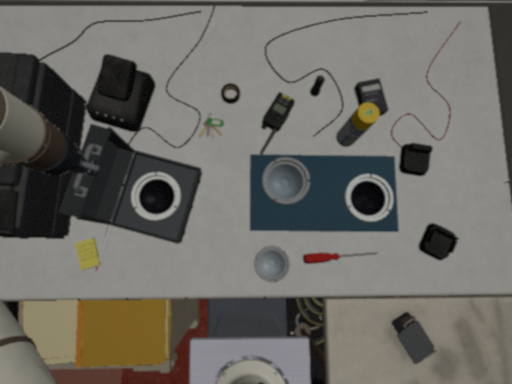

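The lid stands open, and dome c is visible in the case at (157,196). Next I'll release the bar, rise, and measure dome c.

Request:
{"name": "jog_arm", "arguments": {
  "plan": [
    [34,[0,0,0],[0,0,0]],
    [34,[0,0,0],[0,0,0]],
    [34,[0,0,-0.3],[0,0,0]],
    [34,[0,0,-0.7],[0,0,0]],
    [34,[0,0,-1.0],[0,0,0]],
    [34,[0,0,-1.0],[0,0,0]],
    [34,[0,0,-1.0],[0,0,0]]
  ]
}}

```text
clock: 9.45
position: [556.4, 345.1, 326.9]
ee_rot: [0.136, 0.991, 0.016, 0.001]
contact_force: [-0.4, 0.4, 0.0]
gripper_width: 34.2
grasp_force: 0.0
```

```bash
python3 - <<'E'
from h import *
s=st();p=np.array(s["position"]);r=R.from_quat(s["ee_rot"])
for n in("top","side"):
    W=cloud(get_image(n));np.save(n+"4.npy",W);q=W.reshape(-1,3)
    l=q-C;m=(np.hypot(l[:,0],l[:,1])<75)&(q[:,2]>53)&(q[:,2]<66)
    g=q[m]; 
    for _ in range(3):
        c,e=circ(g[:,:2]);g=g[abs(np.hypot(*(g[:,:2]-c[:2]).T)-60.5)<7]
    print(n,len(g),c.round(1),e.round(2),np.median(g[:,2]))
    l=q-H;f=np.c_[l@ex,l[:,2]];m=(abs(l@np.array([ex[1],-ex[0],0]))<60)&(f[:,1]>60)&(f[:,1]<225)&(abs(f[:,0])<80)
    g=f[m]; print("lid pts",len(g), [ (z,np.percentile(g[abs(g[:,1]-z)<10][:,0],[5,50]).round().tolist()) for z in(80,120,160,200) if (abs(g[:,1]-z)<10).sum()>5])
E
```

```text
{'clock': 9.45, 'position': [556.414, 345.095, 326.903], 'ee_rot': [0.136, 0.991, 0.016, 0.001], 'joints': [0.793, 0.375, 0.304, -0.018, -1.473, -2.635], 'contact_force': [-0.388, 0.356, 0.037], 'gripper_width': 34.231, 'grasp_force': 0.0}
top 514 [531.4 247.8  60.2] 2.34 59.8576045269084
lid pts 1482 [(80, [47.0, 49.0]), (200, [22.0, 29.0])]
side 0 [ -317557.8 -1014536.8  1063416.8] 2.04 nan
lid pts 3625 [(80, [53.0, 54.0]), (120, [57.0, 58.0]), (160, [60.0, 62.0]), (200, [21.0, 37.0])]
  return _methods._mean(a, axis=axis, dtype=dtype,
  ret = ret.dtype.type(ret / rcount)
```

The lid leans 5.7° past vertical, so it is on its stop, and dome c is at (531,248) with its ring at z=60. Now to the near side of dome b, with the same tool yaw.

```bash
cat >> h.py <<'E'
B=np.array([571.2,-99.6,0]);A=np.array([523.4,-323.9,0]);CC=np.array([530.9,247.9,0])
V=tool(-Z,ex)
def gp(c,tip):return c-60.5*ex+Z*(tip-OFF)
E
python3 - <<'E'
from h import *
s=read_state();p=np.array(s["position"]);r=R.from_quat(s["ee_rot"])
chain(line(p,r,gp(B,85),V,6))
E
```

```text
2 [-0.22, -0.82, 0.43] [0.01, -0.0, 0.0] -> [556.2 261.1 280.7] 
2 [-0.23, -0.82, 0.44] [0.0, -0.0, 0.0] -> [555.9 177.3 235. ] 
2 [-0.22, -0.82, 0.44] [0.01, -0.0, 0.0] -> [555.6  93.5 189.2] 
2 [-0.23, -0.81, 0.45] [0.0, -0.0, 0.0] -> [555.4   9.7 143.5] 
2 [-0.22, -0.81, 0.45] [0.01, -0.0, 0.0] -> [555.1 -74.1  97.7] 
2 [-0.23, -0.81, 0.45] [0.0, -0.0, 0.0] -> [ 554.8 -157.8   52. ]
```

Request:
{"name": "jog_arm", "arguments": {
  "plan": [
    [30,[-0.22,-0.82,0.43],[0.01,0,0]],
    [30,[-0.22,-0.82,0.43],[0.01,0,0]],
    [30,[-0.22,-0.82,0.43],[0.01,0,0]]
  ]
}}

```text
clock: 9.93
position: [555.6, 259.4, 280.5]
ee_rot: [0.137, 0.99, 0.01, -0.0]
contact_force: [-0.0, 0.6, -0.4]
gripper_width: 30.3
grasp_force: 0.0
```

Request:
{"name": "jog_arm", "arguments": {
  "plan": [
    [30,[-0.23,-0.82,0.44],[0,0,0]],
    [30,[-0.23,-0.82,0.44],[0,0,0]],
    [30,[-0.23,-0.82,0.44],[0,0,0]]
  ]
}}

```text
clock: 10.3
position: [556.3, 176.3, 235.5]
ee_rot: [0.137, 0.99, 0.011, 0.001]
contact_force: [-0.6, 0.3, 1.3]
gripper_width: 30.2
grasp_force: 0.0
```

Request:
{"name": "jog_arm", "arguments": {
  "plan": [
    [30,[-0.22,-0.82,0.44],[0.01,0,0]],
    [30,[-0.22,-0.82,0.44],[0.01,0,0]],
    [30,[-0.22,-0.82,0.44],[0.01,0,0]]
  ]
}}

```text
clock: 10.68
position: [556.2, 93.3, 190.1]
ee_rot: [0.137, 0.991, 0.006, 0.0]
contact_force: [-0.1, 0.2, -0.4]
gripper_width: 30.0
grasp_force: 0.0
```

Request:
{"name": "jog_arm", "arguments": {
  "plan": [
    [30,[-0.23,-0.81,0.45],[0,0,0]],
    [30,[-0.23,-0.81,0.45],[0,0,0]],
    [30,[-0.23,-0.81,0.45],[0,0,0]]
  ]
}}

```text
clock: 11.05
position: [557.2, 10.0, 144.4]
ee_rot: [0.137, 0.991, 0.006, 0.001]
contact_force: [-0.8, -0.2, 0.2]
gripper_width: 30.2
grasp_force: 0.0
```

Request:
{"name": "jog_arm", "arguments": {
  "plan": [
    [30,[-0.22,-0.81,0.45],[0.01,0,0]],
    [30,[-0.22,-0.81,0.45],[0.01,0,0]],
    [30,[-0.22,-0.81,0.45],[0.01,0,0]]
  ]
}}

```text
clock: 11.42
position: [557.1, -73.1, 98.6]
ee_rot: [0.137, 0.991, 0.001, 0.0]
contact_force: [-0.2, -0.1, 0.2]
gripper_width: 30.1
grasp_force: 0.0
```

Request:
{"name": "jog_arm", "arguments": {
  "plan": [
    [30,[-0.23,-0.81,0.45],[0,0,0]],
    [30,[-0.23,-0.81,0.45],[0,0,0]],
    [30,[-0.23,-0.81,0.45],[0,0,0]],
    [30,[-0.23,-0.81,0.45],[0,0,0]]
  ]
}}

```text
clock: 11.92
position: [558.5, -156.0, 55.0]
ee_rot: [0.135, 0.991, 0.001, 0.002]
contact_force: [0.2, 0.4, 0.3]
gripper_width: 29.9
grasp_force: 0.0
```

```bash
python3 - <<'E'
from h import *
s=st();p=np.array(s["position"]);r=R.from_quat(s["ee_rot"]);print(r.as_matrix()[:,2].round(3))
d=get_image("side");q=cloud(d).reshape(-1,3);t=r.inv().apply(q-p);m=(abs(t[:,0])<30)&(abs(t[:,1])<45)&(q[:,2]>64)&(t[:,2]<0)
g=t[m];print(g[g[:,2].argsort()[::-1]][:12].round())
cv2.imwrite("pics/s5.png",cv2.resize(d["img"][110:220,200:340,::-1],None,fx=5,fy=5,interpolation=cv2.INTER_CUBIC))
chain([(gp(B,43),V)],nd=3)
E
```

```text
{'clock': 11.925, 'position': [558.453, -155.999, 54.976], 'ee_rot': [0.135, 0.991, 0.001, 0.002], 'joints': [0.006, 0.452, -0.294, -0.003, -0.821, -1.845], 'contact_force': [0.241, 0.397, 0.267], 'gripper_width': 29.861, 'grasp_force': 0.0}
[ 0.004  0.002 -1.   ]
[[  0.  18. -31.]
 [  5. -18. -31.]
 [  4.  19. -33.]
 [  9. -17. -33.]
 [ -9.  20. -33.]
 [  7.  19. -33.]
 [  5. -18. -35.]
 [  2. -16. -35.]
 [ 12.  15. -35.]
 [ 11.  21. -35.]
 [ -5.  22. -35.]
 [  9.  17. -36.]]
1 [0.03, -0.029, 0.45] [0.003, 0.003, 0.003] -> [ 554.8 -157.8   10. ]
```

View pics/s5.png

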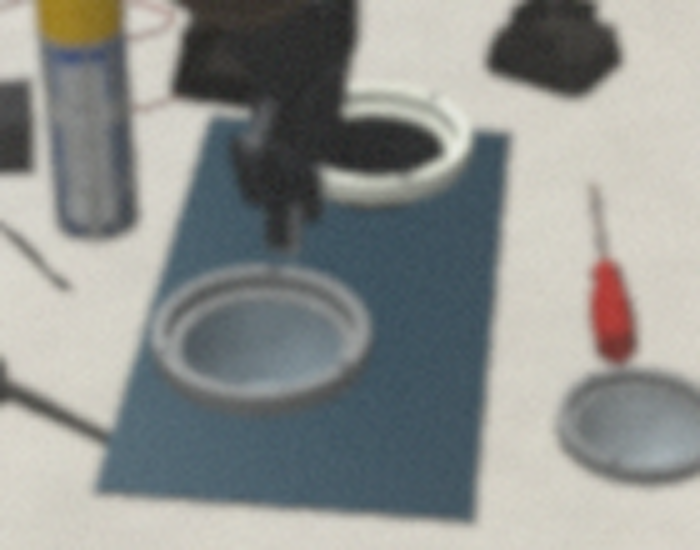

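The gripper sits just over the far-side ring of dome b (crop (275,262)), and the tips measure -32. Descend and pinch.

Request:
{"name": "jog_arm", "arguments": {
  "plan": [
    [30,[0.03,-0.03,0],[0,0,0]],
    [30,[0.03,-0.03,0.15],[0,0,0]],
    [30,[0.03,-0.03,0.3],[0,0,0]],
    [30,[0.03,-0.03,0.4],[0,0,0]],
    [30,[0.03,-0.03,0.45],[0,0,0]],
    [30,[0.03,-0.03,0.45],[0,0,0]]
  ]
}}

```text
clock: 12.72
position: [552.6, -159.5, 7.9]
ee_rot: [0.136, 0.991, 0.001, -0.0]
contact_force: [-0.4, 0.1, 0.7]
gripper_width: 29.9
grasp_force: 0.0
```

Request:
{"name": "jog_arm", "arguments": {
  "plan": [
    [0,[0,0,0],[0,0,0]],
    [0,[0,0,0],[0,0,0]],
    [0,[0,0,0],[0,0,0]],
    [0,[0,0,0],[0,0,0]]
  ]
}}

```text
clock: 13.22
position: [553.4, -159.7, 9.1]
ee_rot: [0.136, 0.991, 0.001, 0.001]
contact_force: [1.1, -1.7, 2.0]
gripper_width: 7.7
grasp_force: 62.5
```

```bash
python3 -c "
from h import *
st()"
```

```text
{'clock': 13.225, 'position': [553.377, -159.732, 9.091], 'ee_rot': [0.136, 0.991, 0.001, 0.001], 'joints': [-0.001, 0.509, -0.342, -0.003, -0.717, -1.84], 'contact_force': [1.095, -1.721, 2.028], 'gripper_width': 7.718, 'grasp_force': 62.526}
```

Request:
{"name": "jog_arm", "arguments": {
  "plan": [
    [0,[0,0,-0.1],[0,0,0]],
    [0,[0,0,-0.3],[0,0,0]],
    [0,[0,0,-0.6],[0,0,0]],
    [0,[0,0,-0.9],[0,0,0]],
    [0,[0,0,-1.0],[0,0,0]],
    [0,[0,0,-1.0],[0,0,0]],
    [0,[0,0,-1.0],[0,0,0]]
  ]
}}

```text
clock: 14.1
position: [551.5, -159.4, 106.9]
ee_rot: [0.136, 0.991, 0.001, -0.001]
contact_force: [0.3, 0.3, -2.1]
gripper_width: 7.7
grasp_force: 61.9
```

```bash
cat >> h.py <<'E'
def held(names=("top","side"),view=None):
    s=st();p=np.array(s["position"]);r=R.from_quat(s["ee_rot"]);g0=p+ex*60.5+Z*(OFF+12)
    for n in names:
        d=get_image(n);q=cloud(d).reshape(-1,3)
        if view:cv2.imwrite(f"pics/{view}_{n}.png",d["img"][...,::-1])
        rr=np.hypot(*(q-g0)[:,:2].T);m=(rr<72)&(abs(q[:,2]-g0[2])<10)&~((rr>30)&((q-g0)@ex<-35))
        g=q[m]
        for _ in range(4):
            c,e=circ(g[:,:2]);g=g[abs(np.hypot(*(g[:,:2]-c[:2]).T)-60.5)<6]
            M=np.c_[g[:,:2]-c[:2],np.ones(len(g))];k=np.linalg.lstsq(M,g[:,2],rcond=None)[0];g=g[abs(M@k-g[:,2])<6] if 0 else g
        print(n,len(g),"c",c.round(1),e.round(2),"top z",k[2].round(1),"slopes along ex",(k[:2]@ex[:2]).round(3),"across",(k[:2]@[ex[1],-ex[0]]).round(3),"offset rel tcp ex",((c[:2]-p[:2])@ex[:2]).round(1),"e",((c[:2]-p[:2])@[ex[1],-ex[0]]).round(1))
E
python3 -c "
from h import *
held()"
```

```text
return _methods._mean(a, axis=axis, dtype=dtype,
  ret = um.true_divide(
Traceback (most recent call last):
  File "h.py", line 55, in held
    c,e=circ(g[:,:2]);g=g[abs(np.hypot(*(g[:,:2]-c[:2]).T)-60.5)<6]
        ~~~~^^^^^^^^^
  File "h.py", line 15, in circ
    r=least_squares(f,[*np.median(xy,0),60],loss='soft_l1',f_scale=1.5);return r.x,np.abs(f(r.x)).mean()
ValueError: Initial guess is outside of provided bounds
```

```bash
python3 - <<'E'
from h import *
held(("side",),view="h1")
E
python3 - <<'E'
from h import *
i=cv2.imread("pics/h1_side.png");cv2.imwrite("pics/h1c.png",cv2.resize(i[90:230,180:360],None,fx=4,fy=4))
E
```

```text
{'clock': 14.15, 'position': [551.588, -159.514, 106.873], 'ee_rot': [0.136, 0.991, 0.001, -0.001], 'joints': [-0.001, 0.386, -0.247, -0.004, -0.94, -1.841], 'contact_force': [-0.242, 0.272, -2.022], 'gripper_width': 7.849, 'grasp_force': 61.896}
side 342 c [563.3 -96.4  60. ] 1.98 top z 150.8 slopes along ex -0.011 across 0.002 offset rel tcp ex 63.9 e -5.9
```

View pics/h1c.png

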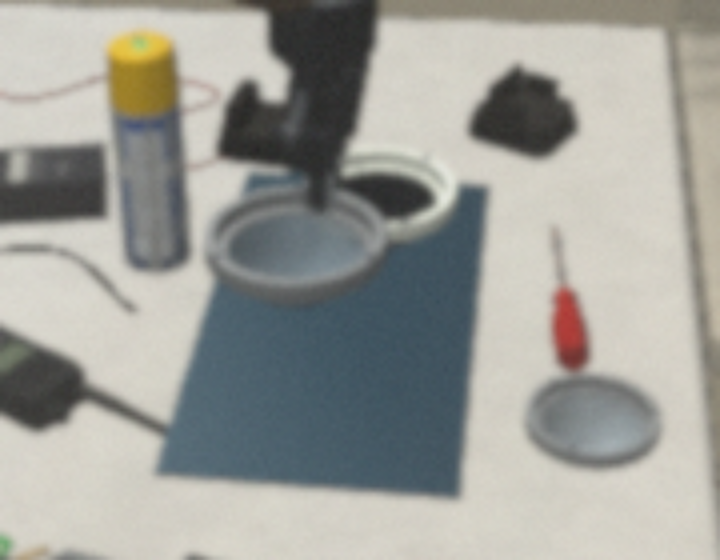

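Dome b is held level by its rim; its ring is at crop (300,240), clear of everything. Carry it over to the case.

```bash
python3 - <<'E'
from h import *
s=read_state();p=np.array(s["position"]);r=R.from_quat(s["ee_rot"])
chain(line(p,r,np.array([518.4,185.1,117]),V,4))
E
```

```text
2 [0.31, 0.81, -0.02] [0.0, -0.0, 0.0] -> [543.4 -73.4 109.5] 
2 [0.32, 0.8, -0.02] [0.0, -0.0, 0.0] -> [535.1  12.8 112. ] 
2 [0.31, 0.81, -0.03] [0.0, -0.0, 0.0] -> [526.7  98.9 114.5] 
2 [0.31, 0.81, -0.02] [0.0, -0.0, 0.0] -> [518.4 185.1 117. ]
```

Request:
{"name": "jog_arm", "arguments": {
  "plan": [
    [0,[0.1,0.25,-0.02],[0,0,0]],
    [0,[0.2,0.53,-0.02],[0,0,0]],
    [0,[0.31,0.81,-0.02],[0,0,0]]
  ]
}}

```text
clock: 14.58
position: [544.2, -72.6, 109.7]
ee_rot: [0.137, 0.991, 0.001, -0.001]
contact_force: [0.6, 0.3, -1.5]
gripper_width: 7.6
grasp_force: 62.0
```

Request:
{"name": "jog_arm", "arguments": {
  "plan": [
    [0,[0.1,0.27,-0.02],[0,0,0]],
    [0,[0.21,0.53,-0.02],[0,0,0]],
    [0,[0.32,0.8,-0.02],[0,0,0]]
  ]
}}

```text
clock: 14.95
position: [534.8, 13.1, 112.0]
ee_rot: [0.136, 0.991, 0.001, -0.001]
contact_force: [-0.5, -0.6, -1.4]
gripper_width: 7.4
grasp_force: 62.0
```

Request:
{"name": "jog_arm", "arguments": {
  "plan": [
    [0,[0.1,0.27,-0.03],[0,0,0]],
    [0,[0.2,0.53,-0.03],[0,0,0]],
    [0,[0.31,0.81,-0.03],[0,0,0]]
  ]
}}

```text
clock: 15.32
position: [526.9, 99.3, 115.2]
ee_rot: [0.136, 0.991, 0.001, -0.001]
contact_force: [0.8, -0.4, -2.4]
gripper_width: 7.3
grasp_force: 62.0
```

Request:
{"name": "jog_arm", "arguments": {
  "plan": [
    [0,[0.1,0.27,-0.02],[0,0,0]],
    [0,[0.2,0.53,-0.02],[0,0,0]],
    [0,[0.28,0.72,-0.02],[0,0,0]],
    [0,[0.31,0.81,-0.02],[0,0,0]],
    [0,[0.31,0.81,-0.02],[0,0,0]],
    [0,[0.31,0.81,-0.02],[0,0,0]]
  ]
}}

```text
clock: 16.08
position: [519.4, 184.3, 118.2]
ee_rot: [0.137, 0.991, 0.001, 0.0]
contact_force: [-0.3, 0.3, -1.7]
gripper_width: 7.5
grasp_force: 62.0
```

```bash
python3 - <<'E'
from h import *
for n in ("top","side"):
    try: held((n,),view="h2")
    except Exception as e: print(n,"fail")
E
```

```text
{'clock': 16.075, 'position': [519.391, 184.279, 118.164], 'ee_rot': [0.137, 0.991, 0.001, 0.0], 'joints': [0.634, 0.336, -0.293, -0.002, -0.94, -2.478], 'contact_force': [-0.299, 0.285, -1.686], 'gripper_width': 7.522, 'grasp_force': 62.028}
top 84 c [531.9 244.4  60.5] 1.61 top z 169.4 slopes along ex 0.023 across 0.104 offset rel tcp ex 61.3 e -4.2
{'clock': 16.125, 'position': [519.469, 184.249, 118.23], 'ee_rot': [0.137, 0.991, 0.001, 0.0], 'joints': [0.634, 0.336, -0.293, -0.002, -0.94, -2.478], 'contact_force': [-1.042, -0.143, -2.316], 'gripper_width': 7.401, 'grasp_force': 62.028}
side 309 c [531.3 246.4  60. ] 2.13 top z 162.6 slopes along ex 0.019 across -0.001 offset rel tcp ex 63.0 e -5.4
```

Request:
{"name": "jog_arm", "arguments": {
  "plan": [
    [0,[0.01,0.02,0.1],[0,0,0]],
    [0,[0.01,0.02,0.25],[0,0,0]],
    [0,[0.01,0.02,0.4],[0,0,0]],
    [0,[0.01,0.02,0.5],[0,0,0]],
    [0,[0.01,0.02,0.6],[0,0,0]],
    [0,[0.01,0.02,0.7],[0,0,0]],
    [0,[0.01,0.02,0.75],[0,0,0]],
    [0,[0.01,0.02,0.75],[0,0,0]],
    [0,[0.01,0.02,0.75],[0,0,0]]
  ]
}}

```text
clock: 17.3
position: [519.5, 187.6, 43.7]
ee_rot: [0.136, 0.991, 0.002, 0.001]
contact_force: [1.2, -0.0, -2.2]
gripper_width: 7.7
grasp_force: 62.0
```

```bash
python3 - <<'E'
from h import *
for n in ("top","side"):
    try: held((n,),view="h3")
    except Exception as e: print(n,"fail")
E
```

```text
{'clock': 17.3, 'position': [519.539, 187.637, 43.743], 'ee_rot': [0.136, 0.991, 0.002, 0.001], 'joints': [0.639, 0.429, -0.373, -0.002, -0.765, -2.482], 'contact_force': [1.169, -0.03, -2.198], 'gripper_width': 7.668, 'grasp_force': 62.049}
top fail
{'clock': 17.35, 'position': [519.508, 187.634, 43.795], 'ee_rot': [0.136, 0.991, 0.002, 0.001], 'joints': [0.639, 0.429, -0.374, -0.002, -0.765, -2.482], 'contact_force': [0.099, 0.045, -2.467], 'gripper_width': 7.506, 'grasp_force': 62.047}
side fail
  return _methods._mean(a, axis=axis, dtype=dtype,
  ret = um.true_divide(
```

Request:
{"name": "jog_arm", "arguments": {
  "plan": [
    [0,[0,0,0.03],[0,0,0]],
    [0,[0,0,0.06],[0,0,0]],
    [0,[0,0,0.08],[0,0,0]],
    [0,[0,0,0.08],[0,0,0]]
  ]
}}

```text
clock: 17.9
position: [519.0, 187.4, 35.0]
ee_rot: [0.136, 0.991, 0.001, 0.0]
contact_force: [0.3, -0.1, -1.9]
gripper_width: 7.5
grasp_force: 62.0
```

Request:
{"name": "jog_arm", "arguments": {
  "plan": [
    [0,[0,0,0.02],[0,0,0]],
    [0,[0,0,0.02],[0,0,0]]
  ]
}}

```text
clock: 18.15
position: [519.1, 187.4, 33.1]
ee_rot: [0.136, 0.991, 0.001, 0.0]
contact_force: [-0.1, 0.7, -2.2]
gripper_width: 7.5
grasp_force: 62.0
```

Request:
{"name": "jog_arm", "arguments": {
  "plan": [
    [0,[0,0,0.02],[0,0,0]],
    [0,[0,0,0.02],[0,0,0]]
  ]
}}

```text
clock: 18.4
position: [519.3, 187.5, 31.4]
ee_rot: [0.136, 0.991, 0.001, 0.0]
contact_force: [-0.2, 0.1, -2.6]
gripper_width: 7.5
grasp_force: 62.1
```

Request:
{"name": "jog_arm", "arguments": {
  "plan": [
    [0,[0,0,0.015],[0,0,0]],
    [0,[0,0,0.015],[0,0,0]]
  ]
}}

```text
clock: 18.65
position: [519.4, 187.5, 31.3]
ee_rot: [0.136, 0.991, 0.001, 0.001]
contact_force: [-3.1, 0.2, 6.6]
gripper_width: 7.7
grasp_force: 63.1
```

Request:
{"name": "jog_arm", "arguments": {
  "plan": [
    [0,[0,0,0.01],[0,0,0]],
    [0,[0,0,0.01],[0,0,0]]
  ]
}}

```text
clock: 18.9
position: [519.4, 187.5, 31.2]
ee_rot: [0.136, 0.991, 0.001, 0.001]
contact_force: [-5.0, -1.1, 11.4]
gripper_width: 7.5
grasp_force: 63.8
```

Contact at the expected height, with the ring top at about 77. Release and rise.

Request:
{"name": "jog_arm", "arguments": {
  "plan": [
    [0,[0,0,-0.02],[0,0,0]],
    [22,[0,0,-0.02],[0,0,0]],
    [22,[0,0,-0.02],[0,0,0]],
    [22,[0,0,-0.02],[0,0,0]],
    [22,[0,0,-0.15],[0,0,0]],
    [22,[0,0,-0.4],[0,0,0]],
    [22,[0,0,-0.7],[0,0,0]],
    [22,[0,0,-1.0],[0,0,0]],
    [22,[0,0,-1.0],[0,0,0]]
  ]
}}

```text
clock: 20.02
position: [521.0, 188.3, 132.5]
ee_rot: [0.136, 0.991, 0.004, 0.003]
contact_force: [0.4, 0.2, -0.3]
gripper_width: 22.4
grasp_force: 0.0
```

Request:
{"name": "jog_arm", "arguments": {
  "plan": [
    [30,[0.2,-0.4,0],[0,0,0]],
    [30,[-0.2,-0.95,0],[0,0,0]],
    [30,[-0.2,-0.95,0],[0,0,0]],
    [30,[-0.2,-0.95,0],[0,0,0]]
  ]
}}

```text
clock: 20.52
position: [512.6, 89.9, 128.4]
ee_rot: [0.137, 0.991, 0.001, 0.0]
contact_force: [0.5, 0.7, -0.6]
gripper_width: 29.7
grasp_force: 0.0
```

Request:
{"name": "jog_arm", "arguments": {
  "plan": [
    [30,[-0.2,-0.95,0],[0,0,0]],
    [30,[-0.2,-0.95,0],[0,0,0]],
    [30,[-0.2,-0.95,0],[0,0,0]]
  ]
}}

```text
clock: 20.9
position: [505.9, -7.2, 128.1]
ee_rot: [0.137, 0.991, 0.001, -0.0]
contact_force: [0.5, -0.1, 0.1]
gripper_width: 29.8
grasp_force: 0.0
```

```bash
cat >> h.py <<'E'
def stack(ztop,view=None):
    d=get_image("top");q=cloud(d).reshape(-1,3)
    if view: cv2.imwrite(f"pics/{view}.png",cv2.resize(d["img"][140:260,90:250,::-1],None,fx=4,fy=4))
    m=(np.hypot(*(q-CC)[:,:2].T)<75)&(abs(q[:,2]-ztop)<9);g=q[m]
    for _ in range(3):
        c,e=circ(g[:,:2]);g=g[abs(np.hypot(*(g[:,:2]-c[:2]).T)-60.5)<7]
    M=np.c_[g[:,:2]-c[:2],np.ones(len(g))];k=np.linalg.lstsq(M,g[:,2],rcond=None)[0]
    print("stack",len(g),c.round(1),"z,slopes",k.round(3))
E
python3 - <<'E'
from h import *
s=st();stack(76,"st1")
p=np.array(s["position"]);r=R.from_quat(s["ee_rot"])
chain(line(p,r,gp(A,85),V,5))
E
```

```text
{'clock': 20.9, 'position': [505.853, -7.165, 128.126], 'ee_rot': [0.137, 0.991, 0.001, -0.0], 'joints': [0.306, 0.254, -0.386, -0.003, -0.93, -2.15], 'contact_force': [0.522, -0.087, 0.13], 'gripper_width': 29.758, 'grasp_force': 0.0}
stack 47 [527.  244.   62.7] z,slopes [-1.2300e-01 -6.0000e-02  8.1214e+01]
2 [-0.2, -0.73, 0.15] [0.0, 0.0, 0.0] -> [506.1 -82.2 112.9] 
2 [-0.21, -0.72, 0.15] [0.0, 0.0, 0.0] -> [ 506.3 -157.2   97.7] 
2 [-0.2, -0.72, 0.15] [0.0, 0.0, 0.0] -> [ 506.6 -232.2   82.5] 
2 [-0.21, -0.73, 0.15] [0.0, 0.0, 0.0] -> [ 506.8 -307.1   67.2] 
2 [-0.2, -0.72, 0.15] [0.0, 0.0, 0.0] -> [ 507.  -382.1   52. ]
```

Request:
{"name": "jog_arm", "arguments": {
  "plan": [
    [30,[-0.2,-0.73,0.15],[0,0,0]],
    [30,[-0.2,-0.73,0.15],[0,0,0]],
    [30,[-0.2,-0.73,0.15],[0,0,0]]
  ]
}}

```text
clock: 21.32
position: [506.1, -81.8, 112.8]
ee_rot: [0.136, 0.991, 0.001, 0.0]
contact_force: [-0.5, 1.0, 0.1]
gripper_width: 30.2
grasp_force: 0.0
```

Request:
{"name": "jog_arm", "arguments": {
  "plan": [
    [30,[-0.21,-0.72,0.15],[0,0,0]],
    [30,[-0.21,-0.72,0.15],[0,0,0]],
    [30,[-0.21,-0.72,0.15],[0,0,0]]
  ]
}}

```text
clock: 21.7
position: [507.1, -156.6, 97.9]
ee_rot: [0.136, 0.991, 0.001, 0.0]
contact_force: [0.2, 1.3, -0.6]
gripper_width: 30.0
grasp_force: 0.0
```

Request:
{"name": "jog_arm", "arguments": {
  "plan": [
    [30,[-0.2,-0.72,0.15],[0,0,0]],
    [30,[-0.2,-0.72,0.15],[0,0,0]],
    [30,[-0.2,-0.72,0.15],[0,0,0]]
  ]
}}

```text
clock: 22.08
position: [506.8, -231.3, 82.8]
ee_rot: [0.136, 0.991, 0.001, 0.0]
contact_force: [0.5, 0.0, -0.2]
gripper_width: 29.7
grasp_force: 0.0
```

Request:
{"name": "jog_arm", "arguments": {
  "plan": [
    [30,[-0.21,-0.73,0.15],[0,0,0]],
    [30,[-0.21,-0.73,0.15],[0,0,0]],
    [30,[-0.21,-0.73,0.15],[0,0,0]]
  ]
}}

```text
clock: 22.45
position: [507.2, -307.1, 67.6]
ee_rot: [0.136, 0.991, 0.001, 0.0]
contact_force: [-0.1, 0.8, 0.8]
gripper_width: 30.4
grasp_force: 0.0
```

Request:
{"name": "jog_arm", "arguments": {
  "plan": [
    [30,[-0.2,-0.72,0.15],[0,0,0]],
    [30,[-0.2,-0.72,0.15],[0,0,0]],
    [30,[-0.2,-0.72,0.15],[0,0,0]],
    [30,[-0.2,-0.72,0.15],[0,0,0]]
  ]
}}

```text
clock: 22.95
position: [507.3, -380.9, 53.0]
ee_rot: [0.136, 0.991, 0.001, 0.001]
contact_force: [1.2, -0.2, -0.2]
gripper_width: 30.5
grasp_force: 0.0
```

```bash
python3 - <<'E'
from h import *
st();stack(76,"st1")
chain([(gp(A,43),V)],nd=3)
E
```

```text
{'clock': 22.95, 'position': [507.268, -380.891, 52.96], 'ee_rot': [0.136, 0.991, 0.001, 0.001], 'joints': [-0.391, 0.534, -0.15, -0.004, -0.887, -1.449], 'contact_force': [1.186, -0.246, -0.248], 'gripper_width': 30.45, 'grasp_force': 0.0}
stack 553 [532.9 245.9  60.2] z,slopes [-0.000e+00 -2.000e-03  7.538e+01]
1 [0.0, -0.014, 0.43] [0.003, 0.001, 0.002] -> [ 507.  -382.1   10. ]
```

View pics/st1.png

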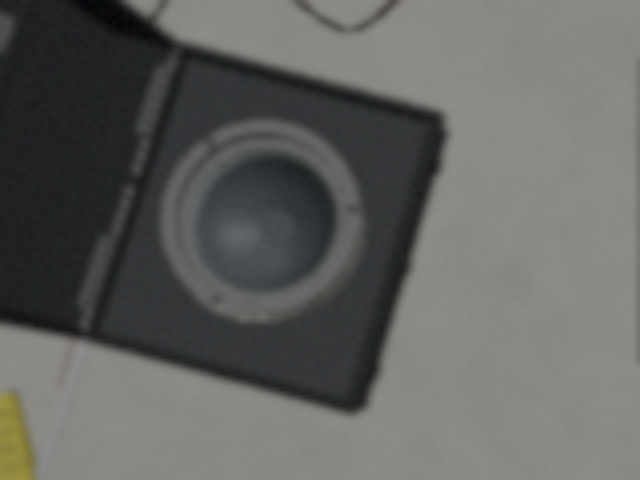

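Dome b lies flat at z=75.4, 2.4 mm from dome c's centre. Now pick dome a.

Request:
{"name": "jog_arm", "arguments": {
  "plan": [
    [30,[0,-0.01,0.15],[0,0,0]],
    [30,[0,-0.01,0.3],[0,0,0]],
    [30,[0,-0.01,0.4],[0,0,0]],
    [30,[0,-0.01,0.43],[0,0,0]],
    [30,[0,-0.01,0.43],[0,0,0]],
    [0,[0,-0.01,0.43],[0,0,0]],
    [0,[0,-0.01,0.43],[0,0,0]],
    [0,[0,-0.01,0.43],[0,0,0]],
    [0,[0,-0.01,0.43],[0,0,0]]
  ]
}}

```text
clock: 24.12
position: [506.9, -383.7, 9.9]
ee_rot: [0.136, 0.991, 0.001, 0.001]
contact_force: [0.6, -1.6, 0.8]
gripper_width: 7.7
grasp_force: 56.6
```

Request:
{"name": "jog_arm", "arguments": {
  "plan": [
    [0,[0,0,-0.1],[0,0,0]],
    [0,[0,0,-0.3],[0,0,0]],
    [0,[0,0,-0.6],[0,0,0]],
    [0,[0,0,-0.9],[0,0,0]],
    [0,[0,0,-1.0],[0,0,0]],
    [0,[0,0,-1.0],[0,0,0]],
    [0,[0,0,-1.0],[0,0,0]]
  ]
}}

```text
clock: 25.0
position: [505.7, -382.9, 107.8]
ee_rot: [0.136, 0.991, 0.002, -0.001]
contact_force: [0.5, 0.5, -1.7]
gripper_width: 8.0
grasp_force: 56.6
```

```bash
python3 - <<'E'
from h import *
try: held(("side",))
except Exception: print("fail")
s=read_state();p=np.array(s["position"]);r=R.from_quat(s["ee_rot"])
chain(line(p,r,np.array([518.5,186.5,129]),V,6))
E
```

```text
{'clock': 25.0, 'position': [505.673, -382.91, 107.757], 'ee_rot': [0.136, 0.991, 0.002, -0.001], 'joints': [-0.395, 0.478, -0.09, -0.004, -1.006, -1.447], 'contact_force': [0.488, 0.549, -1.708], 'gripper_width': 7.967, 'grasp_force': 56.574}
side 256 c [ 521.7 -321.1   60.3] 2.1 top z 151.4 slopes along ex -0.025 across -0.003 offset rel tcp ex 63.8 e -1.3
2 [0.24, 0.92, -0.03] [0.0, -0.0, 0.0] -> [ 507.8 -288.1  111.2] 
2 [0.23, 0.92, -0.03] [0.0, -0.0, 0.0] -> [ 509.9 -193.2  114.8] 
2 [0.24, 0.92, -0.03] [0.0, -0.0, 0.0] -> [512.1 -98.2 118.3] 
2 [0.23, 0.92, -0.04] [0.0, -0.0, 0.0] -> [514.2  -3.3 121.9] 
2 [0.24, 0.92, -0.03] [0.0, -0.0, 0.0] -> [516.4  91.6 125.4] 
2 [0.24, 0.92, -0.03] [0.0, -0.0, 0.0] -> [518.5 186.5 129. ]
```

Request:
{"name": "jog_arm", "arguments": {
  "plan": [
    [0,[0.08,0.3,-0.03],[0,0,0]],
    [0,[0.16,0.62,-0.03],[0,0,0]],
    [0,[0.24,0.92,-0.03],[0,0,0]]
  ]
}}

```text
clock: 25.42
position: [507.6, -287.4, 111.3]
ee_rot: [0.136, 0.991, 0.002, -0.001]
contact_force: [0.5, -0.2, -2.0]
gripper_width: 7.9
grasp_force: 56.7
```

Request:
{"name": "jog_arm", "arguments": {
  "plan": [
    [0,[0.08,0.3,-0.03],[0,0,0]],
    [0,[0.16,0.62,-0.03],[0,0,0]],
    [0,[0.23,0.92,-0.03],[0,0,0]]
  ]
}}

```text
clock: 25.8
position: [510.3, -192.5, 114.8]
ee_rot: [0.136, 0.991, 0.001, -0.001]
contact_force: [0.0, 0.2, -2.2]
gripper_width: 7.9
grasp_force: 56.7
```

Request:
{"name": "jog_arm", "arguments": {
  "plan": [
    [0,[0.08,0.3,-0.03],[0,0,0]],
    [0,[0.16,0.62,-0.03],[0,0,0]],
    [0,[0.24,0.92,-0.03],[0,0,0]]
  ]
}}

```text
clock: 26.18
position: [512.0, -97.6, 118.1]
ee_rot: [0.136, 0.991, 0.001, -0.001]
contact_force: [-0.1, 0.4, -0.5]
gripper_width: 8.0
grasp_force: 56.7
```

Request:
{"name": "jog_arm", "arguments": {
  "plan": [
    [0,[0.08,0.3,-0.03],[0,0,0]],
    [0,[0.16,0.62,-0.04],[0,0,0]],
    [0,[0.23,0.92,-0.04],[0,0,0]]
  ]
}}

```text
clock: 26.55
position: [514.7, -2.9, 122.5]
ee_rot: [0.136, 0.991, 0.001, -0.001]
contact_force: [0.8, 0.9, -0.7]
gripper_width: 8.1
grasp_force: 56.7
```

Request:
{"name": "jog_arm", "arguments": {
  "plan": [
    [0,[0.08,0.3,-0.03],[0,0,0]],
    [0,[0.16,0.62,-0.03],[0,0,0]],
    [0,[0.24,0.92,-0.03],[0,0,0]]
  ]
}}

```text
clock: 26.92
position: [516.4, 92.1, 125.6]
ee_rot: [0.136, 0.991, 0.001, -0.001]
contact_force: [-0.2, 0.5, -0.7]
gripper_width: 7.7
grasp_force: 56.7
```

Request:
{"name": "jog_arm", "arguments": {
  "plan": [
    [0,[0.1,0.3,-0.03],[0,0,0]],
    [0,[0.2,0.6,-0.03],[0,0,0]],
    [0,[0.26,0.82,-0.03],[0,0,0]],
    [0,[0.28,0.92,-0.03],[0,0,0]],
    [0,[0.28,0.92,-0.03],[0,0,0]],
    [0,[0.28,0.92,-0.03],[0,0,0]]
  ]
}}

```text
clock: 27.68
position: [514.8, 186.5, 129.6]
ee_rot: [0.137, 0.991, 0.001, 0.0]
contact_force: [-0.5, -0.9, -0.4]
gripper_width: 8.2
grasp_force: 56.7
```

```bash
python3 - <<'E'
from h import *
for n in ("top","side"):
    try: held((n,))
    except Exception as e: print(n,"fail")
E
```

```text
{'clock': 27.675, 'position': [514.827, 186.499, 129.644], 'ee_rot': [0.137, 0.991, 0.001, 0.0], 'joints': [0.643, 0.318, -0.287, -0.002, -0.964, -2.487], 'contact_force': [-0.451, -0.863, -0.411], 'gripper_width': 8.198, 'grasp_force': 56.655}
top 27 c [524.6 245.6  55.9] 0.39 top z 195.5 slopes along ex 0.057 across 0.426 offset rel tcp ex 59.5 e -6.6
{'clock': 27.725, 'position': [514.882, 186.431, 129.766], 'ee_rot': [0.137, 0.991, 0.001, 0.0], 'joints': [0.643, 0.318, -0.287, -0.002, -0.964, -2.487], 'contact_force': [0.218, 0.028, -1.203], 'gripper_width': 7.597, 'grasp_force': 56.655}
side 365 c [531.5 247.1  60. ] 2.14 top z 173.9 slopes along ex 0.003 across 0.0 offset rel tcp ex 62.9 e -0.4
```

Request:
{"name": "jog_arm", "arguments": {
  "plan": [
    [0,[0,0,0.1],[0,0,0]],
    [0,[0,0,0.25],[0,0,0]],
    [0,[0,0,0.4],[0,0,0]],
    [0,[0,0,0.5],[0,0,0]],
    [0,[0,0,0.6],[0,0,0]],
    [0,[0,0,0.7],[0,0,0]],
    [0,[0,0,0.75],[0,0,0]],
    [0,[0,0,0.75],[0,0,0]],
    [0,[0,0,0.75],[0,0,0]]
  ]
}}

```text
clock: 28.9
position: [515.4, 187.7, 55.2]
ee_rot: [0.136, 0.991, 0.002, 0.001]
contact_force: [0.1, -0.4, -0.4]
gripper_width: 7.8
grasp_force: 56.7
```

Request:
{"name": "jog_arm", "arguments": {
  "plan": [
    [0,[0,0,0.02],[0,0,0]],
    [0,[0,0,0.04],[0,0,0]],
    [0,[0,0,0.04],[0,0,0]]
  ]
}}

```text
clock: 29.28
position: [514.9, 187.5, 50.7]
ee_rot: [0.136, 0.991, 0.001, 0.0]
contact_force: [-0.2, 0.2, -1.2]
gripper_width: 7.8
grasp_force: 56.7
```

Request:
{"name": "jog_arm", "arguments": {
  "plan": [
    [0,[0,0,0.02],[0,0,0]],
    [0,[0,0,0.02],[0,0,0]]
  ]
}}

```text
clock: 29.52
position: [514.9, 187.5, 48.6]
ee_rot: [0.136, 0.991, 0.001, 0.0]
contact_force: [0.0, 0.6, -0.9]
gripper_width: 7.9
grasp_force: 56.7
```

Request:
{"name": "jog_arm", "arguments": {
  "plan": [
    [0,[0,0,0.01],[0,0,0]],
    [0,[0,0,0.01],[0,0,0]]
  ]
}}

```text
clock: 29.78
position: [515.0, 187.5, 47.8]
ee_rot: [0.136, 0.991, 0.001, 0.0]
contact_force: [-0.1, -0.4, -1.5]
gripper_width: 7.9
grasp_force: 56.7
```

Request:
{"name": "jog_arm", "arguments": {
  "plan": [
    [0,[0,0,0.01],[0,0,0]],
    [0,[0,0,0.01],[0,0,0]]
  ]
}}

```text
clock: 30.02
position: [515.2, 187.6, 47.1]
ee_rot: [0.136, 0.991, 0.001, 0.0]
contact_force: [-0.4, 0.4, 1.5]
gripper_width: 8.0
grasp_force: 56.9
```

Contact at z=47.1, exactly 16 mm higher than last time. A little more, then release and retreat.

Request:
{"name": "jog_arm", "arguments": {
  "plan": [
    [0,[0,0,0.01],[0,0,0]],
    [0,[0,0,0.01],[0,0,0]]
  ]
}}

```text
clock: 30.28
position: [515.2, 187.6, 47.0]
ee_rot: [0.136, 0.991, 0.001, 0.001]
contact_force: [-2.7, -0.5, 7.2]
gripper_width: 7.9
grasp_force: 57.7
```

Request:
{"name": "jog_arm", "arguments": {
  "plan": [
    [0,[0,0,-0.01],[0,0,0]],
    [22,[0,0,-0.01],[0,0,0]],
    [22,[0,0,-0.01],[0,0,0]],
    [22,[0,0,-0.01],[0,0,0]],
    [22,[0,0,-0.15],[0,0,0]],
    [22,[0,0,-0.4],[0,0,0]],
    [22,[0,0,-0.7],[0,0,0]],
    [22,[0,0,-1.0],[0,0,0]],
    [22,[0,0,-1.0],[0,0,0]]
  ]
}}

```text
clock: 31.4
position: [516.8, 188.4, 149.7]
ee_rot: [0.136, 0.991, 0.004, 0.003]
contact_force: [-0.2, 0.2, -0.3]
gripper_width: 21.9
grasp_force: 0.0
```

Request:
{"name": "jog_arm", "arguments": {
  "plan": [
    [0,[0,-0.9,-0.2],[0,0,0]],
    [0,[0,-0.9,-0.2],[0,0,0]],
    [0,[0,-0.9,-0.2],[0,0,0]]
  ]
}}

```text
clock: 31.78
position: [490.0, 99.1, 166.2]
ee_rot: [0.137, 0.991, 0.002, 0.001]
contact_force: [0.8, -0.3, 0.7]
gripper_width: 0.0
grasp_force: 0.0
```

Request:
{"name": "jog_arm", "arguments": {
  "plan": [
    [0,[0,-0.9,-0.2],[0,0,0]],
    [0,[0,-0.9,-0.2],[0,0,0]],
    [0,[0,-0.9,-0.2],[0,0,0]]
  ]
}}

```text
clock: 32.15
position: [466.3, 13.2, 185.6]
ee_rot: [0.137, 0.991, 0.002, 0.001]
contact_force: [0.0, 0.1, -0.9]
gripper_width: 0.2
grasp_force: 0.0
```

Request:
{"name": "jog_arm", "arguments": {
  "plan": [
    [0,[0,-0.9,0],[0,0,0]],
    [0,[0,-0.9,0],[0,0,0]],
    [0,[0,-0.9,0],[0,0,0]]
  ]
}}

```text
clock: 32.52
position: [442.1, -73.0, 184.6]
ee_rot: [0.137, 0.991, 0.001, -0.0]
contact_force: [0.8, -0.6, 0.5]
gripper_width: 0.0
grasp_force: 0.0
```

```bash
python3 - <<'E'
from h import *
st();stack(92)
E
```

```text
{'clock': 32.525, 'position': [442.078, -72.988, 184.599], 'ee_rot': [0.137, 0.991, 0.001, -0.0], 'joints': [0.199, 0.095, -0.428, -0.003, -1.047, -2.043], 'contact_force': [0.754, -0.639, 0.471], 'gripper_width': 0.027, 'grasp_force': 0.0}
stack 472 [533.  244.8  60. ] z,slopes [-1.0000e-03 -6.0000e-03  9.1252e+01]
```

The stack is flat at z=91.3 and centred within about 3.4 mm. To shut the lid I'll go over it, come down behind it, and push it forward.

```bash
python3 - <<'E'
from h import *
s=read_state();p=np.array(s["position"]);r=R.from_quat(s["ee_rot"])
t=H+94*ex; t[2]=290
p2,r2=chain(line(p,r,t,V,6)); t2=t.copy();t2[2]=190;chain([(t2,V)],p2,r2)
E
```

```text
2 [0.0, 0.87, -0.17] [0.0, -0.0, 0.0] -> [465.7  11.1 202.3] 
2 [0.0, 0.86, -0.18] [0.0, -0.0, 0.0] -> [488.9  94.5 219.8] 
2 [0.01, 0.87, -0.17] [0.0, -0.0, 0.0] -> [512.1 177.9 237.4] 
2 [-0.0, 0.87, -0.17] [0.0, -0.0, 0.0] -> [535.4 261.4 254.9] 
2 [0.0, 0.86, -0.18] [0.0, -0.0, 0.0] -> [558.6 344.8 272.5] 
2 [0.0, 0.87, -0.17] [0.0, -0.0, 0.0] -> [581.8 428.2 290. ] 
2 [0.0, -0.0, 1.0] [0.0, -0.0, 0.0] -> [581.8 428.2 190. ]
```

Request:
{"name": "jog_arm", "arguments": {
  "plan": [
    [0,[0,0.87,-0.25],[0,0,0]],
    [0,[0,0.87,-0.25],[0,0,0]],
    [0,[0,0.87,-0.25],[0,0,0]]
  ]
}}

```text
clock: 32.95
position: [466.8, 13.9, 210.5]
ee_rot: [0.134, 0.991, 0.002, 0.001]
contact_force: [0.1, 0.2, -0.8]
gripper_width: -0.0
grasp_force: 0.0
```

Request:
{"name": "jog_arm", "arguments": {
  "plan": [
    [0,[0,0.87,-0.25],[0,0,0]],
    [0,[0,0.87,-0.25],[0,0,0]],
    [0,[0,0.87,-0.25],[0,0,0]]
  ]
}}

```text
clock: 33.33
position: [489.3, 96.3, 235.2]
ee_rot: [0.135, 0.991, 0.001, 0.0]
contact_force: [0.2, 0.0, -1.2]
gripper_width: 0.0
grasp_force: 0.0
```

Request:
{"name": "jog_arm", "arguments": {
  "plan": [
    [0,[0,0.87,-0.25],[0,0,0]],
    [0,[0,0.87,-0.25],[0,0,0]],
    [0,[0,0.87,-0.25],[0,0,0]]
  ]
}}

```text
clock: 33.7
position: [512.4, 179.0, 260.0]
ee_rot: [0.136, 0.991, 0.001, -0.0]
contact_force: [-0.4, -0.4, -0.7]
gripper_width: 0.2
grasp_force: 0.0
```

Request:
{"name": "jog_arm", "arguments": {
  "plan": [
    [0,[0,0.87,-0.25],[0,0,0]],
    [0,[0,0.87,-0.25],[0,0,0]],
    [0,[0,0.87,-0.25],[0,0,0]]
  ]
}}

```text
clock: 34.08
position: [535.7, 262.0, 285.0]
ee_rot: [0.136, 0.991, 0.001, -0.0]
contact_force: [0.2, -0.1, -0.2]
gripper_width: -0.3
grasp_force: 0.0
```

Request:
{"name": "jog_arm", "arguments": {
  "plan": [
    [0,[0,0.87,0],[0,0,0]],
    [0,[0,0.87,0],[0,0,0]],
    [0,[0,0.87,0],[0,0,0]]
  ]
}}

```text
clock: 34.45
position: [559.0, 345.1, 284.3]
ee_rot: [0.136, 0.991, -0.0, -0.001]
contact_force: [0.3, -0.3, 0.2]
gripper_width: 0.2
grasp_force: 0.0
```

Request:
{"name": "jog_arm", "arguments": {
  "plan": [
    [0,[0,0.87,0],[0,0,0]],
    [0,[0,0.87,0],[0,0,0]],
    [0,[0,0.87,0],[0,0,0]],
    [0,[0,0.87,0],[0,0,0]]
  ]
}}

```text
clock: 34.95
position: [582.8, 427.5, 286.8]
ee_rot: [0.137, 0.991, 0.001, 0.0]
contact_force: [-0.5, 0.0, -0.1]
gripper_width: -0.0
grasp_force: 0.0
```

```bash
python3 - <<'E'
from h import *
s=st();t=H+94*ex; t[2]=190;chain([(t,V)])
q=cloud(get_image("side")).reshape(-1,3);l=q-H;e=np.array([ex[1],-ex[0],0])
for z in(130,150,170):
    m=(abs(l@e)<60)&(abs(l[:,2]-z)<8)&(l@ex>20)&(l@ex<85);print(z,m.sum(),np.percentile((l@ex)[m],[5,50,95]).round(1) if m.sum() else '')
E
```

```text
{'clock': 34.95, 'position': [582.818, 427.529, 286.816], 'ee_rot': [0.137, 0.991, 0.001, 0.0], 'joints': [0.855, 0.527, 0.444, -0.001, -1.487, -2.701], 'contact_force': [-0.478, 0.034, -0.069], 'gripper_width': -0.02, 'grasp_force': 0.0}
2 [0.01, 0.0, 0.97] [0.0, 0.0, -0.0] -> [581.8 428.2 190. ] 
130 283 [57.5 59.3 62.2]
150 297 [59.4 61.  64. ]
170 316 [60.8 62.2 63.4]
```

Request:
{"name": "jog_arm", "arguments": {
  "plan": [
    [0,[0,0,0.5],[0,0,0]],
    [0,[0,0,0.97],[0,0,0]],
    [0,[0,0,0.97],[0,0,0]],
    [0,[0,0,0.97],[0,0,0]]
  ]
}}

```text
clock: 35.5
position: [584.2, 429.8, 192.6]
ee_rot: [0.136, 0.991, 0.003, 0.002]
contact_force: [0.0, -0.5, 0.4]
gripper_width: 0.0
grasp_force: 0.0
```

Request:
{"name": "jog_arm", "arguments": {
  "plan": [
    [0,[0,-0.12,0],[0,0,0]],
    [0,[0,-0.24,0],[0,0,0]],
    [0,[0,-0.36,0],[0,0,0]],
    [0,[0,-0.48,0],[0,0,0]],
    [0,[0,-0.6,0],[0,0,0]],
    [0,[0,-0.72,0],[0,0,0]],
    [0,[0,-0.84,0],[0,0,0]]
  ]
}}

```text
clock: 36.38
position: [559.9, 347.9, 189.0]
ee_rot: [0.136, 0.991, 0.001, 0.0]
contact_force: [-0.4, 0.8, 2.2]
gripper_width: 0.1
grasp_force: 0.9
```

Request:
{"name": "jog_arm", "arguments": {
  "plan": [
    [0,[0,-0.12,0],[0,0,0]],
    [0,[0,-0.24,0],[0,0,0]],
    [0,[0,-0.36,0],[0,0,0]],
    [0,[0,-0.48,0],[0,0,0]],
    [0,[0,-0.56,0],[0,0,0]],
    [0,[0,-0.56,0],[0,0,0]],
    [0,[0,-0.56,0],[0,0,0]]
  ]
}}

```text
clock: 37.25
position: [545.2, 295.1, 189.1]
ee_rot: [0.136, 0.991, 0.001, 0.0]
contact_force: [1.0, 0.1, -0.5]
gripper_width: 0.1
grasp_force: 0.0
```

```bash
cat >> h.py <<'E'
def lidang():
    q=cloud(get_image("side")).reshape(-1,3);l=q-H;e=np.array([ex[1],-ex[0],0])
    f=np.c_[-l@ex,l[:,2]];f=f[abs(l@e)<95]
    rad=np.hypot(*f.T);ang=np.rad2deg(np.arctan2(f[:,1],f[:,0]))
    m=(rad>150)&(rad<235)&(ang>-10)&(ang<140);print("lid region angle pct (bar at +4, top corner +14.5)",np.percentile(ang[m],[5,50,95]).round(1),m.sum())
    t=(abs(l@e)<95)&(l[:,2]>30)&(l[:,2]<70)&(-l@ex>10)&(-l@ex<180)
    print("lid-top shut z check",t.sum(),np.median(q[t][:,2]) if t.any() else '')
E
python3 -c "
from h import *
st();lidang()"
```

```text
{'clock': 37.25, 'position': [545.234, 295.098, 189.131], 'ee_rot': [0.136, 0.991, 0.001, 0.0], 'joints': [0.756, 0.384, -0.026, -0.001, -1.159, -2.6], 'contact_force': [1.006, 0.147, -0.472], 'gripper_width': 0.088, 'grasp_force': 0.0}
lid region angle pct (bar at +4, top corner +14.5) [53.6 68.2 84.8] 2630
lid-top shut z check 0
```

Request:
{"name": "jog_arm", "arguments": {
  "plan": [
    [0,[0,0,-0.8],[0,0,0]],
    [0,[0,0,-0.8],[0,0,0]],
    [0,[0,0,-0.8],[0,0,0]],
    [0,[0,0,-0.8],[0,0,0]],
    [0,[0,0,-0.8],[0,0,0]],
    [0,[0,0,-0.8],[0,0,0]],
    [0,[0,0,-0.8],[0,0,0]],
    [0,[0,0,-0.8],[0,0,0]]
  ]
}}

```text
clock: 38.3
position: [545.1, 294.8, 269.0]
ee_rot: [0.136, 0.991, 0.001, 0.0]
contact_force: [0.1, -0.5, 0.6]
gripper_width: -0.1
grasp_force: 0.0
```

Request:
{"name": "jog_arm", "arguments": {
  "plan": [
    [0,[0,0,0],[0,0,0]],
    [0,[0,0,0],[0,0,0]],
    [0,[0,0,0],[0,0,0]],
    [0,[0,0,0],[0,0,0]],
    [0,[0,0,0],[0,0,0]],
    [0,[0,0,0],[0,0,0]],
    [0,[0,0,0],[0,0,0]],
    [0,[0,0,0],[0,0,0]],
    [0,[0,0,0],[0,0,0]],
    [0,[0,0,0],[0,0,0]]
  ]
}}

```text
clock: 39.55
position: [545.1, 294.8, 269.1]
ee_rot: [0.136, 0.991, 0.001, 0.0]
contact_force: [-0.2, -0.5, 0.7]
gripper_width: -0.3
grasp_force: 0.0
```

```bash
python3 -c "
from h import *
st();lidang()"
```

```text
{'clock': 39.55, 'position': [545.062, 294.797, 269.118], 'ee_rot': [0.136, 0.991, 0.001, 0.0], 'joints': [0.756, 0.338, 0.107, -0.001, -1.336, -2.6], 'contact_force': [-0.196, -0.49, 0.692], 'gripper_width': -0.293, 'grasp_force': 0.0}
lid region angle pct (bar at +4, top corner +14.5) [  5.9  16.9 129.3] 1247
lid-top shut z check 4892 108.01295368345143
```

Request:
{"name": "jog_arm", "arguments": {
  "plan": [
    [0,[0,0,-0.1],[0,0,0]],
    [0,[0,0,-0.1],[0,0,0]],
    [0,[0,0,-0.1],[0,0,0]],
    [0,[0,0,-0.1],[0,0,0]],
    [0,[0,0,-0.1],[0,0,0]],
    [0,[0,0,-0.1],[0,0,0]],
    [0,[0,0,-0.1],[0,0,0]],
    [0,[0,0,-0.1],[0,0,0]],
    [0,[0,0,-0.1],[0,0,0]],
    [0,[0,0,-0.1],[0,0,0]]
  ]
}}

```text
clock: 40.85
position: [545.1, 294.8, 279.1]
ee_rot: [0.136, 0.991, 0.001, 0.0]
contact_force: [-0.1, 0.0, 0.3]
gripper_width: 0.1
grasp_force: 0.0
```

```bash
python3 - <<'E'
from h import *
d=get_image("side");N=cloud(d);O=np.load("side0.npy")
for nm,W in(("before",O),("now",N)):
    q=W.reshape(-1,3);l=q-H;a=-l@ex;m=(abs(l@np.array([ex[1],-ex[0],0]))<90)&(l[:,2]>35)&(l[:,2]<75)&(a>10)&(a<175)
    k=np.polyfit(a[m],q[m,2],1);print(nm,m.sum(),"slope",k[0].round(4),"z front",np.polyval(k,185).round(1))
# bystanders: difference of depth/colour vs start
i0=cv2.imread("pics/side0.png").astype(int);i1=d["img"][...,::-1].astype(int)
df=np.abs(cv2.GaussianBlur((i1-i0).astype(np.float32),(0,0),2)).max(2)
for n,(u,v) in dict(spray=(217,130),radio=(184,184),driver=(321,168),keys=(179,233)).items():print(n,df[v-12:v+12,u-10:u+10].max().round(),end=" ")
E
```

```text
before 4524 slope 0.0015 z front 108.4
now 4525 slope 0.0019 z front 108.5
spray 111.0 radio 16.0 driver 17.0 keys 17.0
```

```bash
python3 - <<'E'
from h import *
for n in("top","side"):
    for nm,W in(("before",np.load(n+"0.npy")),("now",cloud(get_image(n)))):
        q=W.reshape(-1,3);m=(np.hypot(q[:,0]-714,q[:,1]+283)<80)&(q[:,2]>185)&(q[:,2]<205);print(n,nm,m.sum(),q[m].mean(0).round(1))
d=get_image("side")["img"];i=cv2.imread("pics/side0.png")[...,::-1];print(i[118:145:6,217].tolist(),d[118:145:6,217].tolist())
E
```

```text
top before 409 [ 706.8 -283.   196.3]
top now 405 [ 706.9 -283.   196.3]
side before 165 [ 705.5 -276.5  195.8]
side now 1 [ 731.4 -274.8  185.3]
[[120, 108, 71], [117, 119, 117], [121, 122, 118], [123, 123, 121], [124, 124, 122]] [[56, 58, 60], [52, 52, 52], [48, 49, 48], [49, 48, 50], [62, 64, 62]]
```

The spray can hasn't moved; the arm is only hiding it from the side camera. The lid is shut, at the same slope and height as at the start.

```bash
python3 -c "
from bench import job_done
print(job_done())"
```

```text
the job is handed in; nothing more can be done
None
```

Both loose domes are nested in the case (white-ringed on top) and the lid is shut; the stack measured flat and centred within about 3.4 mm before closing, checked items hadn't moved, and I handed in at about 41 s without seeing the verdict (fingertips sat about 33 mm behind the reported TCP, which I corrected for).

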